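Zero the bench comparator on its master, then gauge the spacer

TASK

Slide the steel master, which waits on the comparator's anvil, under the spring-loaded gauge tip, centred and square, and press it gently home against the back stop; let go of it and turn the dial's bezel until the zero mark lies under the pointer. Then draw the master out and lay it flat on the cork pad, and slide the long drilled aluminium spacer in under the tip in the same way, centred, square and pressed gently home, and leave it there with the zero setting undisturbed. Be gentle with the gauge tip, the anvil and the stop, and leave the other things on the bench alone.

Things in the scene. Friction and masses are not known exactly. Their poses are not given: they have to be found in the camera images.
- stand: comparator stand, fixed, grey base 275 x 150 x 38 mm. Origin on the bench under the gauge's axis; x points from the operator's side to the column at the back (the way blocks are slid in), z up. The column (28 mm thick, 130 mm high) stands at x = +105 mm; the space beside and in front of the gauge is free
- head: gauge arm clamped on the column, fixed; origin and axes as the stand's, but 0 to 1 mm higher from run to run. It carries the dial gauge, face up, above the anvil: steel case 47 mm across, bezel on top of it. The arm (27 mm wide, top 116 mm above the bench) runs from under the dial back to the column
- pointer (a joint): angle of the dial pointer in rad, geared to the spindle: 0.628 rad per mm of lift (10 mm a turn), clockwise seen from above positive; at 0 it points along -x of the stand, towards the operator
- bezel (a joint): angle of the bezel and its dial face, rad, clockwise from above positive; at 0 the zero mark lies along the stand's -x, so the dial reads zero when this equals pointer. Knurled ring 52 mm across, 12 mm high, 134 to 146 mm above the bench (plus 0 to 1 mm with the head), gripped from above. Drag 0.06 N m. With the master home, zero is 0.3 to 1.4 rad anticlockwise of its start
- dial (a point): centre of the dial at the top of the bezel, turning with it: its -x axis points to the zero mark, z up. The face has 50 divisions (0.126 rad, 0.2 mm of lift each) and a solid black arrowhead at zero
- pointer_tip (a point): near the end of the thin black pointer, 17 mm from the dial's axis, 145 mm above the bench
- master: setting master: plain steel bar 140 x 22 x 22.0 mm, 0.45 kg, top edges of both ends bevelled (9 mm along, 5.5 mm down). Origin: centre of its underside, x along it, z up; either end may lead. Starts on the anvil, far end 20 to 35 mm short of the gauge's axis. Home, its end face touches the stop and its near end stands out 107 to 127 mm before the gauge's axis, for a grip from above
- part: spacer to be gauged: aluminium bar 140 x 22 x 22.8 mm, 0.19 kg, two counterbored screw holes 36 mm apart in its top, end bevels and home position like the master's; lies on the bench to the left or right of the stand. Origin: centre of its underside, x along it, z up; either end may lead, holes up
- pad: cork pad for the master, 200 x 100 mm, 4 mm thick, fixed on the bench on the other side of the stand. Origin at the centre of its underside, x along its long side
- short_spacer: bystander: a shorter aluminium bar, 60 x 22 x 22 mm with one hole; not the part. Origin at the centre of its underside
- objective: bystander: microscope objective standing upright, 40 mm across, 56 mm high. Origin under it
- dish: bystander: clear covered dish, 92 mm across, 17 mm high. Origin under it
- driver: bystander: screwdriver lying on the bench, 160 mm long. Origin at its middle
- vial: bystander: small jar, 32 mm across, 62 mm high. Origin under it
- tweezers: bystander: steel tweezers lying flat, 130 mm long. Origin at its middle
- ring_gauge: bystander: steel disc 38 mm across and 14 mm high. Origin under it
- spindle: sprung vertical gauge spindle, 5 mm rod, ball tip 10 mm across. Origin: lowest point of the ball. Hanging free it is 18 to 19 mm above the anvil; a bar under it lifts it 3 to 5 mm (10 mm at most). The spring presses down with 2 to 3 N; the ball rides up the bevel of a bar slid in, which costs a few N of push
- stop: adjustable back stop on the anvil: a steel fence 64 mm wide and 14 mm high, square to the stand's x axis, on a slotted strap under a clamp screw. Origin: under the clamp screw on the anvil's top, 52 mm behind the gauge's axis; axes as the stand's. The fence is clamped anew each time, its front face 13 to 33 mm behind the gauge's axis: the end of travel must be felt or seen
- anvil: flat steel anvil on the stand, 90 mm wide, its top 50 mm above the bench, from x = -127 to +63 mm in the stand's frame. Origin and axes are the stand's (on the bench, under the gauge's axis)

How it is judged:
By the outcome, as a careful person would: the job done as asked, in the order asked, and still so for the second after the job is handed in, with the robot touching nothing.
It also fails if it takes over 72 s, if anything falls off the work surface, if the arm or the gripper's body presses on something with over 40 N, if the wrist force passes 120 N, or if a joint passes its speed limit or range.

ROBOT

A 6-joint arm with a two-finger parallel gripper is mounted at the origin on the work surface. World frame = base frame: x ahead of the robot, y to its left, z up, the work surface at z = 0. Lengths are in m, angles in degrees, forces in N, time in s.
With the tool pointing down it reaches from about 0.4 to 0.825 m from the base axis. Payload 7 kg.
Tool frame: the origin (TCP) lies at the very end of the fingers, on their centre line; the grasp point (between the pads) lies 19 mm behind it; y points along the fingers, x is the direction in which the jaws open and shut, and the axes are right-handed (so a half turn about y gives the same grasp; the last joint's range is limited). The gripper opens to 88 mm and grips with 3 to 60 N. Pads are 19 mm wide; open, the fingers measure 130 mm over their backs; the gripper's body (78 mm by 193 mm) begins 47 mm behind the grasp point.
Start: joints at [-56.316, 20.546, 0.682, 0, -70.136, -16.507], TCP at [0.199, -0.645, 0.227] pointing down, gripper open.
Joint ranges: [-176.03, 176.03], [-82.01, 121.73], [-58.28, 71.71], [-173.87, 95.51], [-174.79, -0.11], [-173.66, 173.66]. Speed limits (degrees/s): [136.94, 136.94, 172.46, 180, 180, 180].

INTERFACE

Orientations are given as [roll, pitch, yaw] about the fixed x, y, z axes, in that order (R = Rz(yaw) Ry(pitch) Rx(roll)).
In Python, from plant import ctrl gives the robot as it stands.
- The arm moves only by the shell command python3 -m crank 'ROWS'. ROWS is JSON, a list that holds one entry, the list of rows, each a list of 5 numbers: the closure, from -1 (fully open) to 1 (shut), then the shift along the tool's x, y, z in mm, then the turn about the tool's y in rad. In form: [[[claw, x, y, z, turn], ...]]. A call has 1 to 12 rows; each row is the pose to reach, as a shift and turn from the pose commanded when the call began, along the tool's axes at that moment; what a row does not reach only later rows make up. A row lasts 1/8 s, in which the tool goes at most 62.5 mm and 10.7 degrees, less where a joint would pass 70% of its speed; a pose out of reach is approached as far as the arm can. A call with a gripper value outside its range is refused whole. The fingers move at their own pace and stop on an object; the grip force is fixed at half the most. Time passes only in rows, so rows that repeat a pose let the fingers close. It gives the time, the measured TCP pose, the force and the opening at its end, in the units of the state.
- ctrl.get_obs(): the state, without advancing time (a new reading comes with each control period).
- ctrl.snapshot(name): name is "scene" or "top" or "wrist"; returns the picture (400x640x3 uint8, red, green, blue); there is no depth.
- ctrl.camera_model(name): a dict with "fx", "fy", "cx", "cy" (pixels), "origin" and "orientation" of the camera in the world; the wrist camera has in their place "hand_eye" (4x4, takes a point from camera to tool coordinates, whose origin is the TCP and whose axes are the tool frame's). Camera axes: x right, y down, z forward; pixel columns grow to the right and rows downward; lengths in m; the calibration is good to about 2 mm. A picture is of the moment at which its call begins: read the wrist's pose just before it. camera_model takes no time and is no camera call.
- ctrl.close_job(): hands the job in, once; it reports no verdict.
Trained networks look in the newest picture that a camera, given by its name, has taken for a name from the list of things; names that differ only in an ending like _2 or _b are one class to them, and where a whole thing is asked for, a point or a joint stands for the part that bears it (a point fixed in the world has none). Each returns a list of dicts, best first, with "confidence" (0 to 1); they miss things now and then, are a little off and sometimes report something else, mostly with a low value. They report only what shows in the picture. A call takes as long as a camera call.
- ctrl.find_in(camera, name): "extent" ([left, top, width, height] in pixels, round what is visible of it).
The state is a dict: "clock": time; "joint_pos": joint angles; "qvel": joint speeds; "tau": joint torques, N m; "tool_pos": TCP position; "orientation": TCP orientation; "force": force on the tool from outside, world axes, zero at the start; "moment": the same for the moment, N m; "opening": finger opening in m.
Only numpy, scipy, OpenCV 4.12 (cv2) and the standard library are available. Lean on these libraries where they do the work, as an engineer would, in place of code of your own. Each camera call takes 0.05 s, during which the arm holds its last target.

## Working session

There is one attempt and no reset: what is moved stays moved. The work goes in short steps, Python scripts to look and compute and a shell command to move; the robot and the scene stay as the last step left them, time stands still between calls to the robot, and variables do not carry over. Pictures are saved under pics/ and viewed, and the job is handed in when it is done.

```bash
ls; mkdir -p pics
python3 - <<'E'
from plant import ctrl
import cv2, json
print(ctrl.get_obs())
for n in ["scene","top","wrist"]:
    im=ctrl.snapshot(n); cv2.imwrite(f"pics/{n}0.png",im[:,:,::-1]); print(n,ctrl.camera_model(n))
print(ctrl.get_obs()['clock'])
E
```

```text
pics
{'clock': 0.0, 'joint_pos': array([-5.63155193e+01,  2.05932297e+01,  6.33406845e-01, -1.86626590e-02,
       -7.01333928e+01, -1.65072847e+01]), 'qvel': array([-3.41854773e-02,  1.27239661e-02,  2.92851163e-02, -4.36449205e-02,
       -6.58930112e-05, -2.60618357e-02]), 'tau': array([-5.91532680e-04, -5.82718420e+01,  2.93066293e+01,  6.99752122e+00,
        6.91661640e-03, -1.28777151e-04]), 'tool_pos': array([ 0.19918067, -0.64444825,  0.2256042 ]), 'orientation': array([-8.99903323e+01, -9.43587733e-02,  1.07170832e+02]), 'force': array([-0.82546668,  0.00958526, -0.54987189]), 'moment': array([-0.01668404, -0.01641654, -0.02823843]), 'opening': 0.08761490993874889}
scene {'fx': 367.32219745710034, 'fy': 367.32219745710034, 'cx': 317.7350626812396, 'cy': 200.70688371036388, 'origin': array([ 1.10614514, -0.04775125,  0.85172537]), 'orientation': array([-140.49271544,    0.19424694,   85.86201872])}
top {'fx': 501.3211805166026, 'fy': 501.3211805166026, 'cx': 319.4760799459571, 'cy': 199.437640065449, 'origin': array([ 0.2670187, -0.0085637,  1.6118347]), 'orientation': array([-171.40069658,   -0.79128197,  -89.03511536])}
wrist {'fx': 298.59072017888366, 'fy': 298.59072017888366, 'cx': 320.0694868922087, 'cy': 202.40440054425682, 'hand_eye': array([[ 9.99999320e-01,  1.51469891e-04, -1.15652913e-03,
        -3.27500919e-04],
       [ 1.15597903e-03, -2.60981675e-01,  9.65343063e-01,
        -1.58505088e-01],
       [-1.55612502e-04, -9.65343743e-01, -2.60981672e-01,
         6.99283042e-02],
       [ 0.00000000e+00,  0.00000000e+00,  0.00000000e+00,
         1.00000000e+00]])}
0.15
```

View pics/scene0.png

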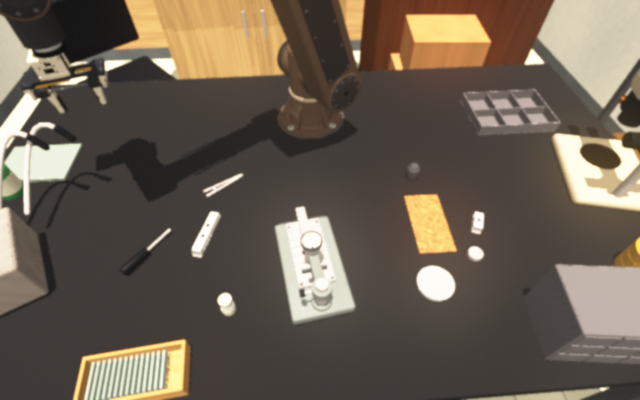

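View pics/top0.png

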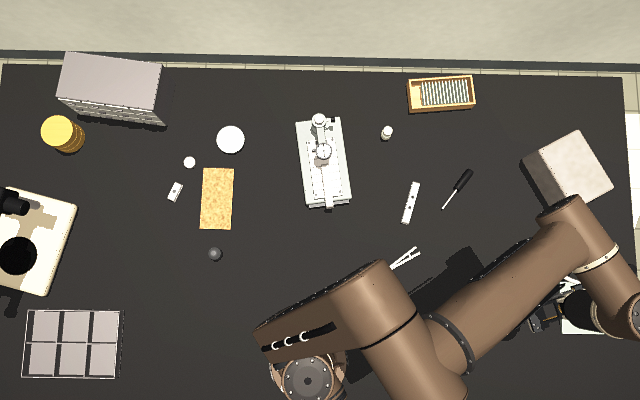

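View pics/wrist0.png

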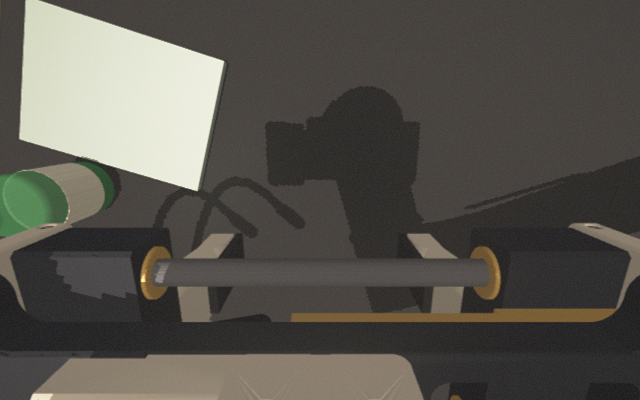

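```bash
cat > h.py <<'E'
from plant import ctrl
import numpy as np, cv2
from scipy.spatial.transform import Rotation as Ro
def rot(o): return Ro.from_euler('xyz',o,degrees=True).as_matrix()
def cam(n,obs=None):
    m=ctrl.camera_model(n)
    if n=='wrist':
        o=obs or ctrl.get_obs(); T=np.eye(4);T[:3,:3]=rot(o['orientation']);T[:3,3]=o['tool_pos'];T=T@m['hand_eye']
        return m,T[:3,:3],T[:3,3]
    return m,rot(m['orientation']),np.array(m['origin'])
def pix2w(C,uv,z):
    m,R,t=C; d=R@np.array([(uv[0]-m['cx'])/m['fx'],(uv[1]-m['cy'])/m['fy'],1.]); return t+d*(z-t[2])/d[2]
def w2pix(C,p):
    m,R,t=C; q=R.T@(np.asarray(p,float)-t); return np.array([m['cx']+m['fx']*q[0]/q[2],m['cy']+m['fy']*q[1]/q[2]])
def snap(n,name):
    o=ctrl.get_obs(); im=ctrl.snapshot(n)[:,:,::-1].copy(); cv2.imwrite(f'pics/{name}.png',im); return im,cam(n,o)
def warp(im,C,x0,x1,y0,y1,z,s):
    # top-down metric view: image up=+x, left=+y ; s px per m
    W=int((y1-y0)*s);H=int((x1-x0)*s)
    src=np.float32([w2pix(C,(x,y,z)) for x,y in[(x1,y1),(x1,y0),(x0,y0),(x0,y1)]])
    dst=np.float32([(0,0),(W,0),(W,H),(0,H)])
    return cv2.warpPerspective(im,cv2.getPerspectiveTransform(src,dst),(W,H),flags=cv2.INTER_CUBIC)
def st():
    o=ctrl.get_obs(); print('t',round(o['clock'],2),'pos',o['tool_pos'].round(4),'ori',o['orientation'].round(2),'F',o['force'].round(1),'op',round(o['opening'],4),'j',o['joint_pos'].round(1))
E
python3 - <<'E'
from h import *
Ct=cam('top');Cs=cam('scene')
ctrl.snapshot('top')
for n in ['part','pad','master','dial','stop','short_spacer','stand']:
    for d in ctrl.find_in('top',n)[:2]:
        l,t,w,h=d['extent'];c=(l+w/2,t+h/2)
        z={'dial':.146,'master':.072,'part':.0228,'stop':.064,'stand':.038}.get(n,0.01)
        print(n,round(d['confidence'],2),np.round(d['extent'],1),pix2w(Ct,c,z).round(4))
im,C=snap('top','t1')
cv2.imwrite('pics/t1c.png',cv2.resize(im[100:220,285:365],None,fx=5,fy=5,interpolation=cv2.INTER_CUBIC))
im,C=snap('scene','s1')
cv2.imwrite('pics/s1c.png',cv2.resize(im[195:325,260:370],None,fx=4.5,fy=4.5,interpolation=cv2.INTER_CUBIC))
E
```

```text
part 0.87 [401.8 181.3  17.3  42.4] [ 0.5033 -0.3187  0.0228]
part 0.22 [380.7 123.6  13.7  15.9] [ 0.737  -0.2459  0.0228]
pad 0.64 [202.  165.6  30.3  66.1] [0.5059 0.3033 0.01  ]
master 0.7 [321.3 163.7  12.5  40.5] [ 0.5496 -0.0503  0.072 ]
master 0.65 [313.3 142.7  16.3  17.9] [ 0.6527 -0.0296  0.072 ]
dial 0.54 [314.3 143.3  14.7  15.7] [ 0.6357 -0.0291  0.146 ]
dial 0.39 [182.3 156.2  12.   13.8] [0.5911 0.3675 0.146 ]
stand 0.55 [296.  113.6  56.1  92.8] [ 0.6338 -0.0388  0.038 ]
```

View pics/t1c.png

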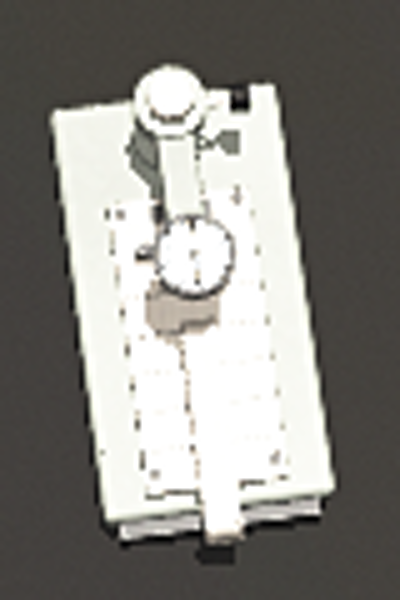

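View pics/s1c.png

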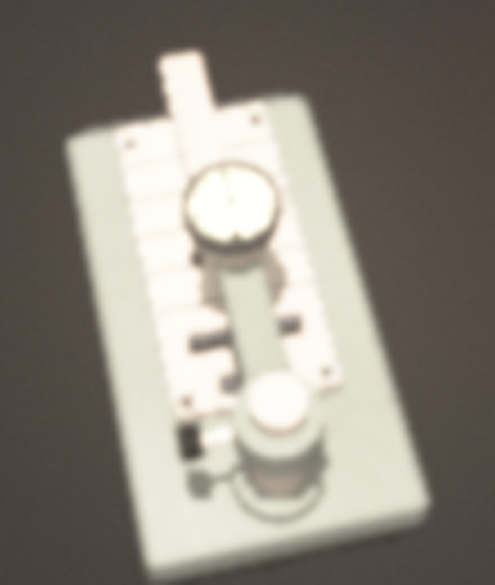

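```bash
python3 -m crank '[[[-1,40,-30,-41,-0.18],[-1,79,-30,-82,-0.37],[-1,119,-30,-123,-0.56],[-1,158,-20,-164,-0.74],[-1,198,-10,-205,-0.93],[-1,238,0,-246,-1.12],[-1,277,0,-288,-1.3],[-1,317,0,-329,-1.49],[-1,356,0,-370,-1.67],[-1,396,0,-411,-1.86],[-1,436,0,-452,-2.05],[-1,475,0,-493,-2.23]]]'; python3 -c "
from h import *
st()"
```

```text
clock: 2.15
tool_pos: [0.5308, -0.0436, 0.227]
orientation: [-90.0, 0.0, -124.7]
force: [0.8, -0.6, 0.0]
opening: 0.0874
t 2.15 pos [ 0.5308 -0.0436  0.227 ] ori [-8.9960e+01  4.0000e-02 -1.2468e+02] F [ 0.8 -0.6  0. ] op 0.0874 j [ 16.4   7.1 -17.2   0.  -65.6  38.9]
```

```bash
python3 -m crank '[[[-1,0,0,0,-0.186],[-1,0,0,0,-0.37],[-1,0,0,0,-0.56],[-1,0,0,0,-0.745],[-1,0,0,0,-0.745]]]'
python3 - <<'E'
from h import *
st()
im,C=snap('wrist','w1')
for n in ['master','dial','pointer','stop','spindle','anvil','bezel','pointer_tip']:
    for d in ctrl.find_in('wrist',n)[:2]: print(n,round(d['confidence'],2),np.round(d['extent'],1))
E
```

```text
clock: 2.78
tool_pos: [0.5301, -0.0454, 0.2267]
orientation: [-90.0, 0.0, -82.4]
force: [0.8, 0.4, 0.1]
opening: 0.0879
t 2.77 pos [ 0.5301 -0.0454  0.2267] ori [-89.99   0.   -82.44] F [0.8 0.4 0.1] op 0.0879 j [ 16.2   7.  -17.3  -0.  -65.6  81.3]
master 0.57 [313.1 107.4  23.5 129.9]
master 0.41 [247.9   0.  148.7 214.6]
pointer 0.38 [323.3  62.8   3.4  29.3]
stop 0.74 [291.8  18.4  49.4  34.3]
spindle 0.44 [14.5  1.5 87.6 33.7]
anvil 0.89 [273.2  13.3  95.  188. ]
bezel 0.61 [292.2  30.9  67.1  72. ]
bezel 0.28 [305.9  19.6  34.4  14.9]
pointer_tip 0.48 [321.4  65.   10.9  30.1]
```

View pics/w1.png

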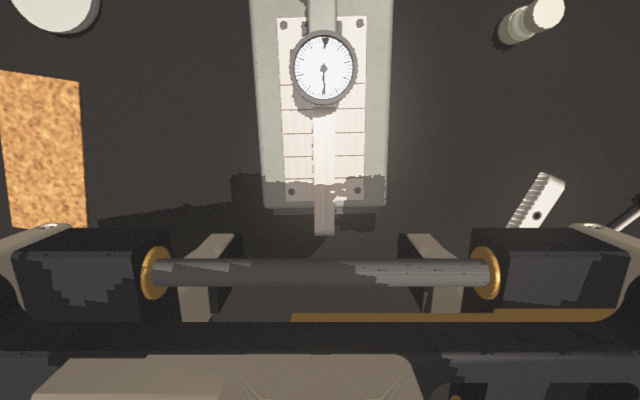

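Run:
```python
from h import *
im=cv2.imread('pics/w1.png');C=cam('wrist')
a=cv2.resize(im[0:245,230:410],None,fx=3.2,fy=3.2*0.75,interpolation=cv2.INTER_CUBIC)
a=cv2.resize(im[0:245,230:410],None,fx=2.4,fy=2.4,interpolation=cv2.INTER_CUBIC)
cv2.imwrite('pics/w1c.png',a)
for n,uv,z in [('anv nearL',(285.5,201),.05),('anv nearR',(367,198.5),.05),('anv farL',(277.5,17),.05),('anv farR',(366.5,15.5),.05),('base nL',(264,208),.038),('base nR',(387,207),.038),('mast nL',(314.5,236),.072),('mast nR',(334.5,236),.072),('mast mL',(314.5,112),.072),('mast mR',(334.5,112),.072),('dial',(324.5,67),.1465)]:
    print(n,pix2w(C,uv,z).round(4))
```

```text
anv nearL [ 0.5065 -0.0088  0.05  ]
anv nearR [ 0.5219 -0.1021  0.05  ]
anv farL [0.694  0.0184 0.05  ]
anv farR [ 0.707  -0.0692  0.05  ]
base nL [0.491  0.0171 0.038 ]
base nR [ 0.5118 -0.1303  0.038 ]
mast nL [ 0.4765 -0.047   0.072 ]
mast nR [ 0.4795 -0.0692  0.072 ]
mast mL [ 0.6085 -0.0301  0.072 ]
mast mR [ 0.6111 -0.05    0.072 ]
dial [ 0.6389 -0.0349  0.1465]
```

View pics/w1c.png

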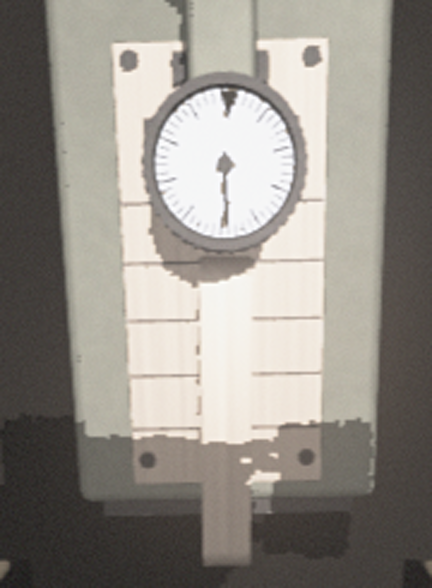

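Run:
```python
from h import *
C=cam('wrist')
im=cv2.imread('pics/w1.png').astype(int)
f=lambda x,y:(230+x/2.4,y/2.4)
P={k:pix2w(C,f(*v),z) for k,v,z in [('lf',(112,43),.05),('ln',(134,483),.05),('rf',(327,38),.05),('rn',(321,480),.05),('ml',(204,565),.072),('mr',(250,565),.072),('mlf',(200.5,262),.072),('mrf',(251.5,262),.072),('dial',(226,162),.1465)]}
for k in P: print(k,P[k].round(4))
for a,b in [('ln','lf'),('rn','rf'),('ml','mlf'),('mr','mrf')]:
    d=P[b]-P[a]; print(a,np.degrees(np.arctan2(d[1],d[0])))
n=(P['ln']+P['rn'])/2;fa=(P['lf']+P['rf'])/2;d=fa-n;print('axis',n,fa,np.degrees(np.arctan2(d[1],d[0])),np.linalg.norm(d), np.linalg.norm(P['ln']-P['rn']),np.linalg.norm(P['lf']-P['rf']))
for r in (115,125,140,160,175,195,205,215,225):
    print(r,im[r,305:345,1])
```

```text
lf [0.6931 0.0191 0.05  ]
ln [ 0.5063 -0.0092  0.05  ]
rf [ 0.7067 -0.069   0.05  ]
rn [ 0.5196 -0.0987  0.05  ]
ml [ 0.4773 -0.0474  0.072 ]
mr [ 0.4801 -0.0687  0.072 ]
mlf [ 0.611  -0.0288  0.072 ]
mrf [ 0.6138 -0.0499  0.072 ]
dial [ 0.6385 -0.0347  0.1465]
ln 8.627121112509277
rn 9.01167825503799
ml 7.9406461855823025
mr 8.015908306622421
axis [ 0.51294723 -0.05395207  0.05      ] [ 0.69989182 -0.02494598  0.05      ] 8.8196157542256 0.1891814807327713 0.09044096855813843 0.08916990611272439
115 [147 143 146 146 142 143 144 146 146 146 148 153 152 151 149 151 152 151
 153 148 168 226 247 248 247 246 245 244 244 242 240 239 237 236 234 235
 238 238 237 237]
125 [231 234 235 236 234 232 232 218 224 243 244 244 243 243 243 244 245 245
 244 243 243 243 243 243 244 244 243 243 243 241 239 238 237 236 234 236
 238 237 236 236]
140 [229 232 234 234 234 232 231 218 220 240 242 243 243 242 242 243 244 243
 243 242 240 240 240 241 242 241 241 242 241 239 237 236 235 234 233 234
 235 235 234 234]
160 [227 227 230 231 231 231 226 207 213 236 238 238 239 239 239 240 241 241
 240 238 236 235 
[... 213 characters left out ...]
29 230 230
 234 232 230 230]
195 [140 132 136 133 138 138 136 133 136 137 133 139 138 140 136 136 143 140
 141 138 136 131 134 134 135 134 135 138 135 132 139 152 161 149 137 137
 138 139 134 136]
205 [102 105 103 104 106 106 103 106 110 119 130 137 136 137 135 134 138 137
 137 136 131 130 133 134 136 132 132 133 132 123 135 158 154 156 154 154
 157 153 132 102]
215 [ 60  57  56  55  62  58  56  61  67 106 131 133 134 129 131 127 132 134
 134 130 130 127 131 127 133 127 132 131 131 114  71  70  71  71  71  61
  57  60  57  59]
225 [ 57  53  54  52  54  55  52  57  53  98 124 133 131 127 129 130 130 131
 131 131 125 126 128 129 131 130 129 131 119  92  63  58  54  65  64  55
  56  51  58  56]
```

```bash
python3 -m crank '[[[-1,7,40,-42,-0.021],[-1,7,90,-42,-0.021],[-1,7,130,-42,-0.021],[-1,7,155,-42,-0.021],[-1,7,170,-42,-0.021],[-1,7,173,-42,-0.021],[-1,7,173,-42,-0.021]]]'
python3 - <<'E'
from h import *
st()
im,C=snap('wrist','w2')
E
```

```text
clock: 4.1
tool_pos: [0.4897, -0.058, 0.0539]
orientation: [-90.0, -0.0, -81.2]
force: [-0.2, 0.4, 0.1]
opening: 0.088
t 4.1 pos [ 0.4897 -0.058   0.0539] ori [-8.998e+01 -1.000e-02 -8.117e+01] F [-0.2  0.4  0.1] op 0.088 j [ 16.1  14.4 -34.5   0.  -41.   82.7]
```

View pics/w2.png

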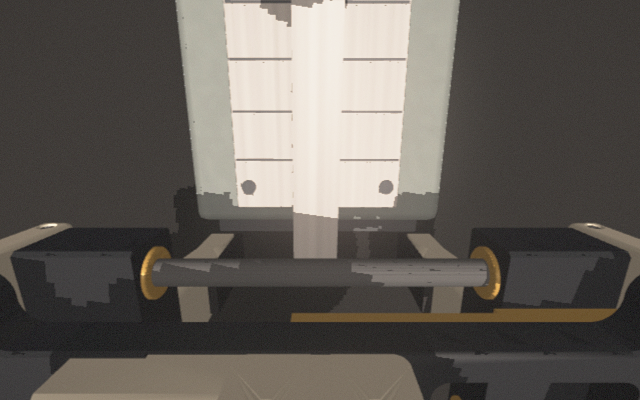

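Run:
```python
from h import *
C=cam('wrist'); im=cv2.imread('pics/w2.png'); g=cv2.GaussianBlur(cv2.cvtColor(im,cv2.COLOR_BGR2GRAY),(0,0),.8).astype(float)
b=cv2.split(im)[0].astype(float)
L=[];R=[]
for r in list(range(20,50,4))+list(range(66,105,4))+list(range(120,155,4))+list(range(166,200,4)):
    row=np.gradient(cv2.GaussianBlur(im[r:r+1].astype(np.float32).sum(2),(0,0),1).ravel())
    l=215+np.argmax(row[215:250]); rr=385+np.argmin(row[385:425])
    L.append(pix2w(C,(l,r),.05)); R.append(pix2w(C,(rr,r),.05))
for S in (L,R):
    S=np.array(S); p=np.polyfit(S[:,0],S[:,1],1); res=S[:,1]-np.polyval(p,S[:,0]); k=abs(res)<.0012; p=np.polyfit(S[k,0],S[k,1],1); print(np.degrees(np.arctan(p[0])), np.polyval(p,.5297)*1e3,k.sum(),len(k)); 
    if S is not None: q=p
for r in (20,40,80,130,190): print(r, im[r,284:300].sum(1).tolist(), im[r,332:350].sum(1).tolist())
st()
```

```text
8.674438817260084 -5.224211807815834 34 36
8.742327060193155 -95.80923484938201 35 36
20 [410, 401, 399, 400, 406, 397, 414, 583, 686, 688, 683, 686, 688, 694, 694, 698] [708, 709, 710, 709, 708, 709, 708, 707, 703, 703, 707, 708, 699, 686, 693, 684, 684, 682]
40 [683, 678, 670, 671, 664, 672, 671, 679, 687, 681, 686, 686, 693, 695, 697, 696] [709, 708, 709, 707, 709, 708, 707, 706, 705, 702, 704, 702, 692, 689, 689, 686, 684, 686]
80 [685, 684, 684, 673, 674, 670, 672, 679, 682, 682, 679, 687, 688, 690, 697, 695] [705, 706, 706, 705, 707, 706, 702, 700, 701, 698, 697, 695, 695, 691, 689, 692, 688, 683]
130 [687, 689, 682, 685, 681, 672, 670, 676, 678, 679, 676, 680, 682, 687, 693, 689] [697, 698, 700, 701, 701, 697, 696, 693, 693, 692, 692, 696, 691, 692, 689, 687, 684, 685]
190 [678, 680, 680, 677, 683, 678, 674, 670, 665, 673, 667, 672, 672, 672, 676, 685] [686, 690, 689, 685, 682, 680, 679, 684, 684, 687, 686, 688, 690, 683, 686, 683, 685, 684]
t 4.15 pos [ 0.4899 -0.0579  0.0542] ori [-89.94  -0.   -81.17] F [-0.5 -0.1 -0. ] op 0.0875 j [ 16.1  14.4 -34.5   0.  -41.   82.7]
```

```bash
python3 -m crank '[[[-1,-1,0,0,0],[1,-1,0,0,0],[1,-1,0,0,0],[1,-1,0,0,0],[1,-1,0,0,0],[1,-1,0,0,0],[1,-1,0,0,0]]]'
python3 - <<'E'
from h import *
st()
im,C=snap('wrist','w3')
E
```

```text
clock: 5.03
tool_pos: [0.4892, -0.057, 0.0535]
orientation: [-90.0, 0.0, -81.2]
force: [-0.2, -0.4, -0.3]
opening: 0.033
t 5.03 pos [ 0.4892 -0.057   0.0535] ori [-90.     0.   -81.17] F [-0.2 -0.4 -0.3] op 0.033 j [ 16.3  14.4 -34.6  -0.  -41.   82.6]
```

View pics/w3.png

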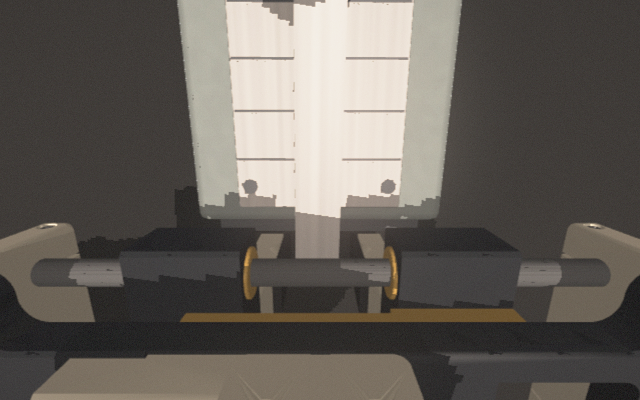

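```bash
python3 -m crank '[[[1,0,0,0,0],[1,0,0,0,0],[1,0,0,0,0]]]'
python3 - <<'E'
from h import *
st()
im,C=snap('wrist','w4')
L=[];R=[];M=[]
for r in list(range(20,50,4))+list(range(66,105,4))+list(range(120,155,4))+list(range(166,200,4)):
    row=np.gradient(cv2.GaussianBlur(im[r:r+1].astype(np.float32).sum(2),(0,0),1).ravel())
    l=215+np.argmax(row[215:250]); rr=385+np.argmin(row[385:425])
    L.append(pix2w(C,(l,r),.05)); R.append(pix2w(C,(rr,r),.05))
for S in (L,R):
    S=np.array(S); p=np.polyfit(S[:,0],S[:,1],1); res=S[:,1]-np.polyval(p,S[:,0]); k=abs(res)<.0012; p=np.polyfit(S[k,0],S[k,1],1); print(np.degrees(np.arctan(p[0])), np.polyval(p,.4892)*1e3,k.sum(),len(k)); 
cv2.imwrite('pics/w4c.png',cv2.resize(im[0:260,260:380],None,fx=6,fy=2.3,interpolation=cv2.INTER_CUBIC))
for r in (222,226,230,234): print(r, im[r,284:300].sum(1).tolist(), im[r,332:350].sum(1).tolist())
E
```

```text
clock: 5.45
tool_pos: [0.4891, -0.057, 0.0535]
orientation: [-90.0, 0.0, -81.2]
force: [-0.6, 0.3, -0.2]
opening: 0.0218
t 5.45 pos [ 0.4891 -0.057   0.0535] ori [-90.01   0.   -81.16] F [-0.6  0.3 -0.2] op 0.0218 j [ 16.3  14.4 -34.6  -0.  -41.   82.6]
8.61727418091314 -11.448658263678233 36 36
8.706956407768898 -101.94334561957447 36 36
222 [248, 248, 254, 263, 257, 254, 255, 256, 254, 256, 263, 250, 259, 301, 367, 412] [413, 423, 417, 415, 421, 423, 428, 417, 416, 411, 357, 271, 263, 261, 259, 262, 256, 256]
226 [247, 239, 256, 247, 252, 254, 236, 246, 253, 256, 255, 267, 254, 298, 375, 414] [417, 413, 419, 416, 414, 422, 408, 427, 413, 413, 362, 266, 260, 252, 257, 262, 260, 251]
230 [224, 233, 240, 233, 233, 235, 227, 234, 236, 243, 240, 247, 243, 275, 365, 406] [411, 407, 408, 416, 414, 414, 420, 422, 415, 404, 351, 246, 248, 242, 237, 250, 238, 247]
234 [354, 347, 354, 355, 351, 359, 346, 354, 346, 301, 205, 176, 180, 201, 321, 400] [408, 408, 405, 415, 413, 419, 419, 413, 416, 391, 292, 185, 188, 178, 198, 282, 353, 361]
```

View pics/w4c.png

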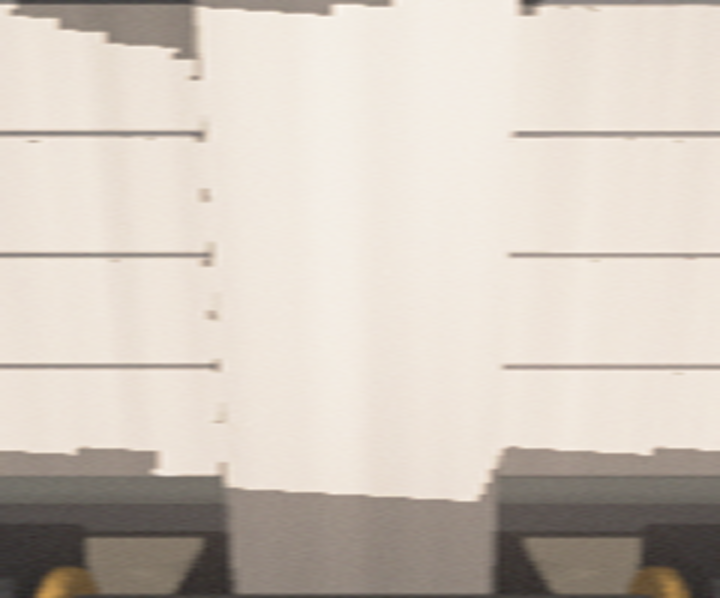

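Run:
```python
from h import *
C=cam('wrist')
a=np.radians(8.68)
for r,l,rr in ((226,297.6,342.3),(56.5,293.8,345.5),(109,295,344.8)):
    m=(pix2w(C,(l,r),.072)+pix2w(C,(rr,r),.072))/2; w=np.linalg.norm(pix2w(C,(l,r),.072)-pix2w(C,(rr,r),.072))
    yl=-.0566957+np.tan(np.radians(8.66))*(m[0]-.4892)
    print(r,m.round(4),'w',w.round(4),'off',(m[1]-yl)*np.cos(a)*1e3)
```

```text
226 [ 0.5094 -0.0542  0.072 ] w 0.0222 off -0.6170108139363477
56.5 [ 0.5855 -0.0423  0.072 ] w 0.0222 off -0.2737874029410568
109 [ 0.5642 -0.0457  0.072 ] w 0.0223 off -0.4400729994171754
```

```bash
python3 -m crank '[[[1,-0.4,0,4,0.003],[1,-0.4,0,9,0.003],[1,-0.4,0,14,0.003],[1,-0.4,0,19,0.003],[1,-0.4,0,23,0.003],[1,-0.4,0,27,0.003],[1,-0.4,0,29,0.003]]]'
python3 - <<'E'
from h import *
st()
im,C=snap('wrist','w5')
E
```

```text
clock: 6.38
tool_pos: [0.516, -0.0527, 0.0535]
orientation: [-90.2, -0.0, -81.4]
force: [-9.2, -1.2, 11.3]
opening: 0.0215
t 6.38 pos [ 0.516  -0.0527  0.0535] ori [-9.022e+01 -2.000e-02 -8.135e+01] F [-9.2 -1.2 11.3] op 0.0215 j [ 15.9  16.6 -31.2  -0.  -42.4  82.8]
```

View pics/w5.png

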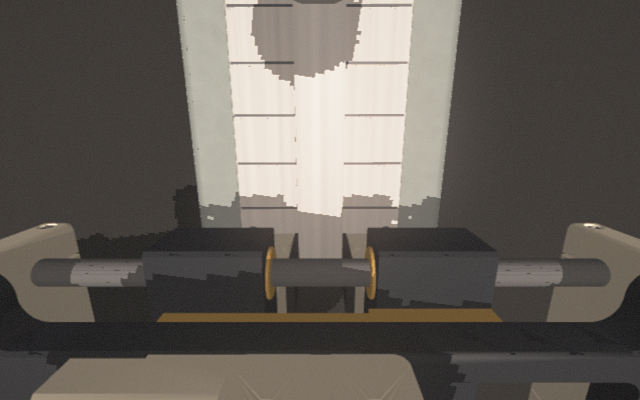

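```bash
python3 -m crank '[[[1,0,-0.5,0,0],[1,0,-0.5,0,0]]]'; python3 -m crank '[[[1,0,-0.4,1,0],[1,0,-0.4,1,0]]]'
```

```text
clock: 6.68
tool_pos: [0.5165, -0.0525, 0.0535]
orientation: [-90.1, 0.0, -81.4]
force: [-5.8, -1.3, 2.0]
opening: 0.0219
clock: 6.92
tool_pos: [0.5177, -0.0522, 0.0538]
orientation: [-90.1, 0.0, -81.4]
force: [-4.2, -0.6, -1.4]
opening: 0.0215
```

```bash
python3 -m crank '[[[1,0,0,1,0],[1,0,0,2,0],[1,0,0,3,0],[1,0,0,3,0]]]';python3 -m crank '[[[1,0,0,1,0],[1,0,0,2,0],[1,0,0,3,0]]]'
```

```text
clock: 7.42
tool_pos: [0.5225, -0.0513, 0.0545]
orientation: [-89.9, 0.0, -81.3]
force: [-0.0, -1.0, -5.1]
opening: 0.0215
clock: 7.8
tool_pos: [0.5247, -0.0511, 0.0544]
orientation: [-90.0, -0.0, -81.3]
force: [-1.8, 0.4, -4.7]
opening: 0.0219
```

```bash
python3 -m crank '[[[1,0,0.8,1,0],[1,0,0.8,2,0],[1,0,0.8,2,0]]]';python3 -m crank '[[[1,0,0,1,0],[1,0,0,2,0],[1,0,0,2,0]]]'
```

```text
clock: 8.18
tool_pos: [0.5271, -0.0507, 0.0538]
orientation: [-90.0, -0.0, -81.3]
force: [-2.0, 0.3, -2.8]
opening: 0.0219
clock: 8.55
tool_pos: [0.529, -0.0504, 0.0537]
orientation: [-90.0, 0.0, -81.3]
force: [-0.9, -0.2, -3.2]
opening: 0.022
```

```bash
for i in 1; do python3 -m crank '[[[1,0,0,1,0],[1,0,0,2,0]]]'; done;python3 -m crank '[[[1,0,0,1,0],[1,0,0,2,0]]]';python3 -m crank '[[[1,0,0,1,0],[1,0,0,2,0]]]'
```

```text
clock: 8.8
tool_pos: [0.5306, -0.0502, 0.0537]
orientation: [-90.0, -0.0, -81.3]
force: [-2.9, -0.5, -3.2]
opening: 0.0217
clock: 9.05
tool_pos: [0.5327, -0.0499, 0.0536]
orientation: [-90.0, -0.0, -81.3]
force: [-2.6, -0.2, -1.7]
opening: 0.0219
clock: 9.3
tool_pos: [0.5346, -0.0496, 0.0536]
orientation: [-90.0, 0.0, -81.3]
force: [-3.0, -0.3, -2.9]
opening: 0.0215
```

```bash
python3 -m crank '[[[1,0,0,1,0],[1,0,0,2,0]]]';python3 -m crank '[[[1,0,0,1,0],[1,0,0,1.5,0]]]';python3 -m crank '[[[1,0,0,1,0],[1,0,0,1.5,0]]]'
```

```text
clock: 9.55
tool_pos: [0.5358, -0.0494, 0.0536]
orientation: [-90.1, 0.0, -81.3]
force: [-7.4, 0.4, 1.4]
opening: 0.0221
clock: 9.8
tool_pos: [0.5358, -0.0495, 0.0536]
orientation: [-90.2, 0.0, -81.4]
force: [-11.0, 1.4, 7.0]
opening: 0.0217
clock: 10.05
tool_pos: [0.5358, -0.0495, 0.0535]
orientation: [-90.4, 0.0, -81.4]
force: [-16.8, 1.1, 12.4]
opening: 0.0218
```

```bash
python3 -m crank '[[[1,0,0,-2,0],[1,0,0,-2.2,0],[1,0,0,-2.2,0]]]'; python3 -c "
from h import *
snap('wrist','w6')"
```

```text
clock: 10.42
tool_pos: [0.5358, -0.0495, 0.0536]
orientation: [-90.1, 0.0, -81.4]
force: [-7.2, 0.8, 1.7]
opening: 0.0219
```

View pics/w6.png

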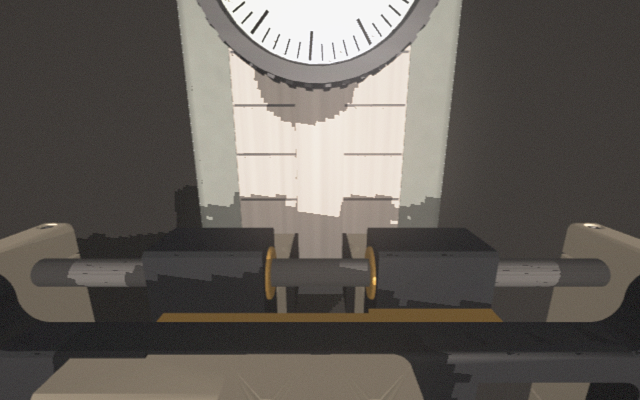

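```bash
python3 -m crank '[[[1,0,0,-0.7,0],[1,0,0,-0.7,0],[-0.2,0,0,-0.7,0],[-0.2,0,0,-0.7,0],[-0.2,0,0,-0.7,0],[-0.2,0,-15,-0.7,0],[-0.2,0,-35,0,0],[-0.2,0,-46,15,0],[-0.2,0,-46,33,0],[-0.2,0,-46,33,0]]]'
python3 - <<'E'
from h import *
st()
im,C=snap('wrist','w7')
a=warp(im,C,.638-.04,.638+.04,-.0343-.04,-.0343+.04,.1455,7000)
cv2.imwrite('pics/d7.png',a)
E
```

```text
clock: 11.72
tool_pos: [0.5713, -0.044, 0.1008]
orientation: [-89.9, -0.0, -81.3]
force: [0.2, 0.8, -0.7]
opening: 0.0525
t 11.72 pos [ 0.5713 -0.044   0.1008] ori [-8.989e+01 -1.000e-02 -8.132e+01] F [ 0.2  0.8 -0.7] op 0.0525 j [ 15.2  17.5 -21.9   0.  -50.6  83.5]
```

View pics/w7.png

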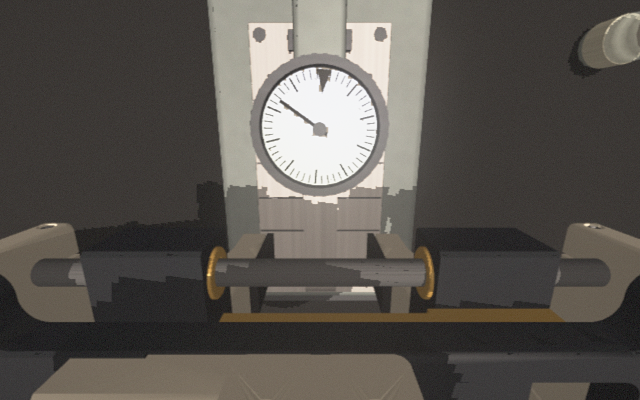

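View pics/d7.png

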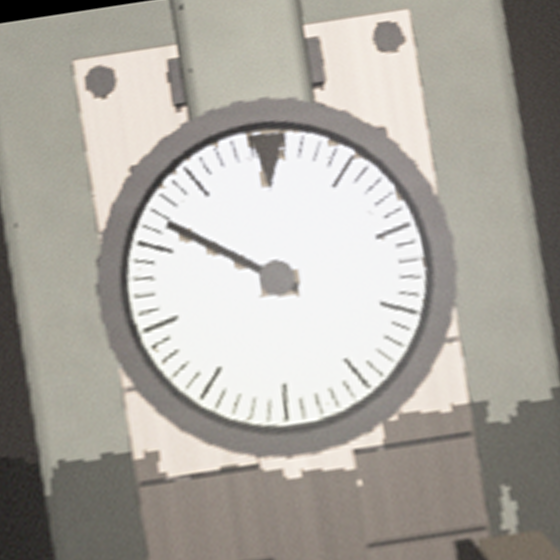

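```bash
cat >> h.py <<'E'
def dial(im,C,o=(.638,-.0343),name=None,show=False):
    a=warp(im,C,o[0]-.035,o[0]+.035,o[1]-.035,o[1]+.035,.1455,8000); g=cv2.cvtColor(a,cv2.COLOR_BGR2GRAY)
    bright=(g>150).astype(np.uint8)
    # white face: connected comp nearest centre
    n,l,s,c=cv2.connectedComponentsWithStats(bright); 
    k=max([i for i in range(1,n) if np.hypot(*(c[i]-280))<70],key=lambda i:s[i,4])
    cnt=max(cv2.findContours((l==k).astype(np.uint8),cv2.RETR_EXTERNAL,cv2.CHAIN_APPROX_NONE)[0],key=cv2.contourArea)
    h=cv2.convexHull(cnt); (cx,cy),(A,B),_=cv2.fitEllipse(h)
    r=(A+B)/4
    print('centre px',round(cx,1),round(cy,1),'axes mm',A/8,B/8,'world',o[0]+(280-cy)/8000,o[1]+(280-cx)/8000)
    th=np.radians(np.arange(0,360,.25))  # ccw from image up (=world yaw)
    def ring(r0,r1):
        rr=np.arange(r0,r1,1.)
        X=(cx-np.outer(rr,np.sin(th))).astype(np.float32);Y=(cy-np.outer(rr,np.cos(th))).astype(np.float32)
        return 255-cv2.remap(g,X,Y,cv2.INTER_LINEAR).astype(float).mean(0)
    out={}
    for nm,f0,f1 in (('inner',.25,.55),('mid',.4,.65),('arrow',.66,.72),('ticks',.87,.94)):
        p=ring(f0*r,f1*r); p=p-np.median(p); out[nm]=p
        if nm!='ticks':
            i=np.argmax(p); w=(np.abs(np.angle(np.exp(1j*(th-th[i]))))<np.radians(9))&(p>.3*p[i])
            d=np.angle(np.exp(1j*(th-th[i]))); print(nm,'peak yaw',round(np.degrees(th[i]+(d*p*w).sum()/(p*w).sum()),2),'val',round(p[i]))
            q=p.copy(); q[np.abs(d)<.35]=-99; i=np.argmax(q); w=(np.abs(np.angle(np.exp(1j*(th-th[i]))))<np.radians(9))&(p>.3*p[i]);d=np.angle(np.exp(1j*(th-th[i])));print('   2nd',round(np.degrees(th[i]+(d*p*w).sum()/(p*w).sum()),2),round(q[i]))
    p=out['ticks']; z=(p*np.exp(1j*50*th)).sum(); print('tick phase deg mod 7.2:',round(np.degrees(np.angle(z))/50,2))
    if name: cv2.imwrite(f'pics/{name}.png',a)
E
python3 - <<'E'
from h import *
im=cv2.imread('pics/w7.png'); dial(im,cam('wrist'))
E
```

```text
centre px 277.4 285.3 axes mm 42.32868957519531 42.488250732421875 world 0.6373345680236816 -0.033973004150390625
inner peak yaw 63.95 val 152
   2nd 357.71 0
mid peak yaw 63.86 val 158
   2nd 5.4 20
arrow peak yaw 64.06 val 165
   2nd 5.01 143
tick phase deg mod 7.2: -3.26
```

```bash
cat >> h.py <<'E'
def dial2(im,C,o=(.638,-.0343),name=None,zp=.1455):
    from scipy.optimize import minimize
    S=8000
    a=warp(im,C,o[0]-.035,o[0]+.035,o[1]-.035,o[1]+.035,zp,S); g=cv2.GaussianBlur(cv2.cvtColor(a,cv2.COLOR_BGR2GRAY),(0,0),1.5).astype(np.float32)
    th=np.radians(np.arange(0,360,.25))
    def prof(c,r0,r1):
        rr=np.arange(r0,r1,1.)
        X=(c[0]-np.outer(rr,np.sin(th))).astype(np.float32);Y=(c[1]-np.outer(rr,np.cos(th))).astype(np.float32)
        return 255-cv2.remap(g,X,Y,cv2.INTER_LINEAR).mean(0)
    def cost(c):
        s=0
        for r0,r1 in ((136,142),(142,148),(148,154)): s-=abs((np.minimum(prof(c,r0,r1),120)*np.exp(1j*50*th)).sum())
        return s
    best=min(((cost((280+i,280+j)),280+i,280+j) for i in range(-14,15,2) for j in range(-14,15,2)))
    r=minimize(lambda c:cost(c),best[1:],method='Nelder-Mead',options=dict(initial_simplex=[best[1:],(best[1]+2,best[2]),(best[1],best[2]+2)]))
    c=r.x; ph=np.angle(sum((np.minimum(prof(c,r0,r1),120)*np.exp(1j*50*th)).sum() for r0,r1 in ((136,142),(142,148),(148,154))))/50
    print('comb centre',c.round(1),'score',-r.fun,'world',o[0]+(280-c[1])/S,o[1]+(280-c[0])/S,'phase',np.degrees(ph).round(2))
    res={}
    for nm,r0,r1 in (('ptr in',55,85),('ptr out',85,112),('arrow+',112,132)):
        p=prof(c,r0,r1);p=p-np.median(p);d0=p.copy()
        for k in range(2):
            i=np.argmax(d0);d=np.angle(np.exp(1j*(th-th[i])));w=(abs(d)<np.radians(10))&(p>.35*p[i])
            print(nm,k,np.degrees(th[i]+(d*p*w).sum()/(p*w).sum()).round(2),p[i].round(0)); d0[abs(d)<.3]=-99
    if name:
        cv2.circle(a,(int(c[0]),int(c[1])),2,(0,0,255),-1); cv2.circle(a,(int(c[0]),int(c[1])),145,(0,0,255),1); cv2.imwrite(f'pics/{name}.png',a)
E
python3 - <<'E'
from h import *
im=cv2.imread('pics/w7.png'); dial2(im,cam('wrist'),name='d7b')
E
```

```text
comb centre [277. 285.] score 45040.87178524428 world 0.6373761868052908 -0.03392999856974111 phase -3.22
ptr in 0 64.03 147.0
ptr in 1 353.56 0.0
ptr out 0 63.9 153.0
ptr out 1 5.25 34.0
arrow+ 0 63.82 160.0
arrow+ 1 4.46 140.0
```

View pics/d7b.png

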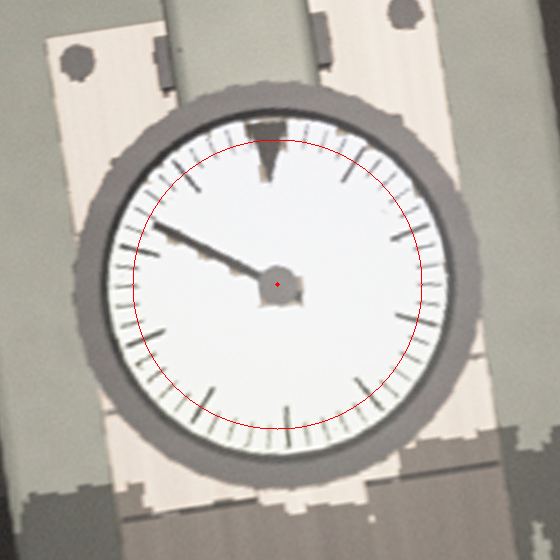

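```bash
python3 -m crank '[[[-1,0,-50,0,0.17],[-1,0,-74,10,0.34],[-1,0,-74,40,0.52],[-1,0,-74,67,0.7],[-1,0,-74,67,0.87],[-1,0,-74,67,1.047],[-1,0,-74,67,1.047]]]'; python3 -c "
from h import *
st()"
```

```text
clock: 12.65
tool_pos: [0.6355, -0.0342, 0.1738]
orientation: [-90.0, -0.0, -141.3]
force: [-0.8, 0.3, -0.2]
opening: 0.088
t 12.65 pos [ 0.6355 -0.0342  0.1738] ori [-9.0020e+01 -2.0000e-02 -1.4126e+02] F [-0.8  0.3 -0.2] op 0.088 j [ 14.5  19.1  -8.6  -0.  -62.3  24.3]
```

```bash
python3 -m crank '[[[-1,-1.7,5,1,0],[-1,-1.7,25,1,0],[-1,-1.7,40,1,0],[-1,-1.7,47,1,0],[-1,-1.7,49.5,1,0],[-1,-1.7,49.5,1,0]]]'; python3 -c "
from h import *
st()
snap('wrist','w8')"
```

```text
clock: 13.4
tool_pos: [0.6384, -0.0338, 0.1244]
orientation: [-90.0, 0.0, -141.3]
force: [-0.1, 0.2, -0.5]
opening: 0.0876
t 13.4 pos [ 0.6384 -0.0338  0.1244] ori [-8.999e+01  1.000e-02 -1.413e+02] F [-0.1  0.2 -0.5] op 0.0876 j [ 14.4  21.7 -11.7   0.  -56.6  24.3]
```

View pics/w8.png

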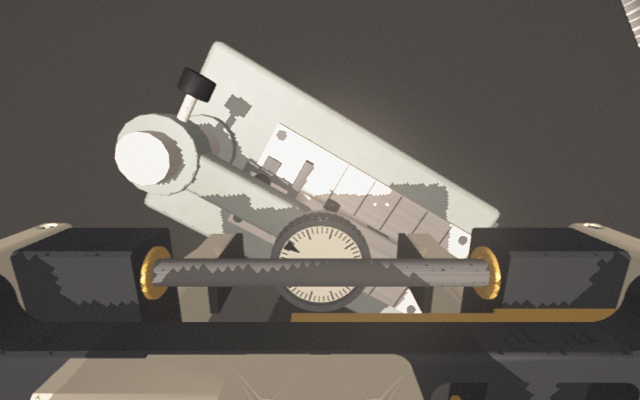

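```bash
python3 -m crank '[[[-1,0.7,0,-0.6,0],[1,0.7,0,-0.6,0],[1,0.7,0,-0.6,0],[1,0.7,0,-0.6,0],[1,0.7,0,-0.6,0],[1,0.7,0,-0.6,0],[1,0.7,0,-0.6,0]]]'; python3 -c "
from h import *
st(); print(ctrl.get_obs()['moment'])"
```

```text
clock: 14.32
tool_pos: [0.6379, -0.0333, 0.1243]
orientation: [-90.0, 0.1, -141.3]
force: [3.8, 3.7, -3.0]
opening: 0.0515
t 14.32 pos [ 0.6379 -0.0333  0.1243] ori [-8.9980e+01  7.0000e-02 -1.4131e+02] F [ 3.8  3.7 -3. ] op 0.0515 j [ 14.5  21.7 -11.8  -0.  -56.5  24.2]
[ 1.04275358 -0.95929945  0.01615734]
```

```bash
python3 -m crank '[[[1,-0.8,0,0,-0.1],[1,-0.8,0,0,-0.23],[1,-0.8,0,0,-0.37],[1,-0.8,0,0,-0.51],[1,-0.8,0,0,-0.65],[1,-0.8,0,0,-0.79],[1,-0.8,0,0,-0.92],[1,-0.8,0,0,-1.02],[1,-0.8,0,0,-1.046],[1,-0.8,0,0,-1.046]]]'; python3 -c "
from h import *
st(); print(ctrl.get_obs()['moment'])"
```

```text
clock: 15.58
tool_pos: [0.6379, -0.0335, 0.1242]
orientation: [-90.0, -0.0, -81.5]
force: [2.2, 0.4, -0.2]
opening: 0.0512
t 15.57 pos [ 0.6379 -0.0335  0.1242] ori [-9.001e+01 -1.000e-02 -8.148e+01] F [ 2.2  0.4 -0.2] op 0.0512 j [ 14.5  21.7 -11.7   0.  -56.6  84. ]
[-0.21396502 -0.40917111  0.04751494]
```

```bash
python3 -m crank '[[[-1,0,0,0,0],[-1,0,0,0,0],[-1,0,0,0,0],[-1,0,0,0,0],[-1,0,-30,0,0],[-1,0,-50,-10,0],[-1,0,-50,-40,0],[-1,0,-40,-66,0],[-1,0,-5,-67,0],[-1,0,20,-67,0],[-1,0,23,-67,0],[-1,0,23,-67,0]]]'
python3 - <<'E'
from h import *
st()
im,C=snap('wrist','w9')
dial2(im,C,name='d9')
E
```

```text
clock: 17.08
tool_pos: [0.5719, -0.0433, 0.102]
orientation: [-90.0, -0.0, -81.4]
force: [-0.0, -0.7, -0.6]
opening: 0.0877
t 17.07 pos [ 0.5719 -0.0433  0.102 ] ori [-8.996e+01 -1.000e-02 -8.139e+01] F [-0.  -0.7 -0.6] op 0.0877 j [ 15.2  17.5 -21.7   0.  -50.8  83.4]
comb centre [275.8 276.9] score 42269.91372404872 world 0.6383918560270784 -0.0337696161855685 phase -1.01
ptr in 0 64.18 146.0
ptr in 1 25.59 0.0
ptr out 0 63.87 151.0
ptr out 1 155.67 1.0
arrow+ 0 64.56 159.0
arrow+ 1 99.72 48.0
```

View pics/d9.png

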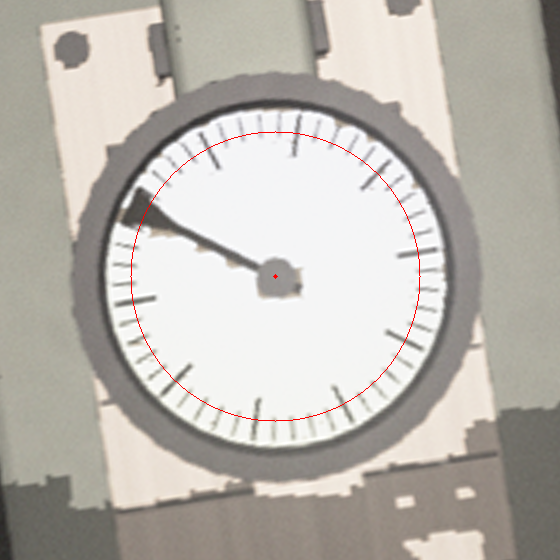

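```bash
python3 -m crank '[[[0,0.7,0,-20,0],[0,0.7,5,-36.6,0],[0,0.7,25,-36.6,0],[0,0.7,42,-36.6,0],[0,0.7,48,-36.6,0],[1,0.7,48,-36.6,0],[1,0.7,48,-36.6,0],[1,0.7,48,-36.6,0],[1,0.7,48,-36.6,0],[1,0.7,48,-36.6,0]]]'
```

```text
clock: 18.38
tool_pos: [0.5361, -0.0494, 0.0539]
orientation: [-89.9, -0.0, -81.4]
force: [-0.7, 1.4, 6.2]
opening: 0.0214
```

```bash
python3 -m crank '[[[1,0,-0.3,-2,0],[1,0,-0.3,-6,0],[1,0,-0.3,-12,0],[1,0,-0.3,-18,0],[1,0,-0.3,-24,0],[1,0,-0.3,-31,0],[1,0,-0.3,-38,0],[1,0,-0.3,-45,0],[1,0,-0.3,-53,0],[1,0,-0.3,-60,0],[1,0,-0.3,-65,0],[1,0,-0.3,-65,0]]]'
python3 - <<'E'
from h import *
st()
im,C=snap('wrist','w10')
E
```

```text
clock: 19.88
tool_pos: [0.4702, -0.0594, 0.0535]
orientation: [-90.1, 0.0, -81.4]
force: [0.2, 0.5, 7.9]
opening: 0.022
t 19.88 pos [ 0.4702 -0.0594  0.0535] ori [-90.07   0.   -81.4 ] F [0.2 0.5 7.9] op 0.022 j [ 16.7  12.9 -36.8  -0.  -40.3  82. ]
```

View pics/w10.png

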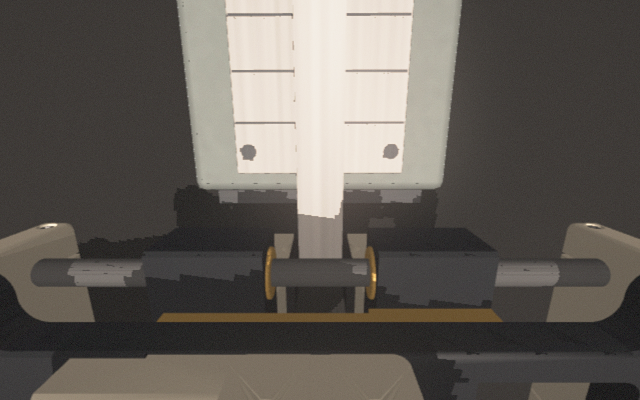

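```bash
python3 -m crank '[[[-0.1,0,-0.5,0,0],[-0.1,0,-1,0,0],[-0.1,0,-1.5,10,0],[-0.1,0,-1.5,35,0],[-0.1,0,-1.5,57,0],[-0.1,0,-0.5,59,0],[1,0,-0.5,59,0],[1,0,-0.5,59,0],[1,0,-0.5,59,0],[1,0,-0.5,59,0],[1,0,-0.5,59,0]]]'; python3 -c "
from h import *
st()"
```

```text
clock: 21.3
tool_pos: [0.5293, -0.0504, 0.0541]
orientation: [-90.0, 0.0, -81.4]
force: [-0.9, -0.2, 2.1]
opening: 0.0219
t 21.3 pos [ 0.5293 -0.0504  0.0541] ori [-90.02   0.   -81.39] F [-0.9 -0.2  2.1] op 0.0219 j [ 15.7  17.5 -29.7  -0.  -42.8  82.9]
```

```bash
python3 -m crank '[[[1,0,-15,0,0],[1,0,-40,0,0],[1,0,-80,-5,0],[1,0,-100,-20,0]]]'
python3 - <<'E'
from h import *
st()
im,C=snap('top','t2')
hsv=cv2.cvtColor(im,cv2.COLOR_BGR2HSV)
m=cv2.inRange(hsv,(8,80,90),(28,255,255)); m[:, :190]=0; m[:,245:]=0; m[:150]=0; m[245:]=0
m=cv2.morphologyEx(m,cv2.MORPH_CLOSE,np.ones((5,5)))
c=max(cv2.findContours(m,cv2.RETR_EXTERNAL,cv2.CHAIN_APPROX_NONE)[0],key=cv2.contourArea)
W=np.array([pix2w(C,p[0].astype(float),.004)[:2] for p in c],np.float32)
print(cv2.minAreaRect(W*1000))
# part
m=cv2.inRange(im,(120,120,120),(255,255,255)); m[:,:395]=0;m[:,425:]=0;m[:175]=0;m[230:]=0
c=max(cv2.findContours(m,cv2.RETR_EXTERNAL,cv2.CHAIN_APPROX_NONE)[0],key=cv2.contourArea)
W=np.array([pix2w(C,p[0].astype(float),.0228)[:2] for p in c],np.float32)
print(cv2.minAreaRect(W*1000))
cv2.imwrite('pics/t2c.png',cv2.resize(im[140:260,190:430],None,fx=3,fy=3,interpolation=cv2.INTER_CUBIC))
E
```

```text
clock: 21.8
tool_pos: [0.5109, -0.0532, 0.1566]
orientation: [-89.8, -0.0, -81.4]
force: [0.6, 0.8, -4.2]
opening: 0.0222
t 21.8 pos [ 0.5109 -0.0532  0.1566] ori [-89.82  -0.   -81.38] F [ 0.6  0.8 -4.2] op 0.0222 j [ 16.    8.7 -25.3   0.  -55.9  82.6]
((488.12200927734375, 289.023681640625), (258.0728759765625, 144.0618133544922), 2.251957654953003)
((502.9824523925781, -318.1115417480469), (26.30454444885254, 141.11705017089844), 73.78575134277344)
```

View pics/t2c.png

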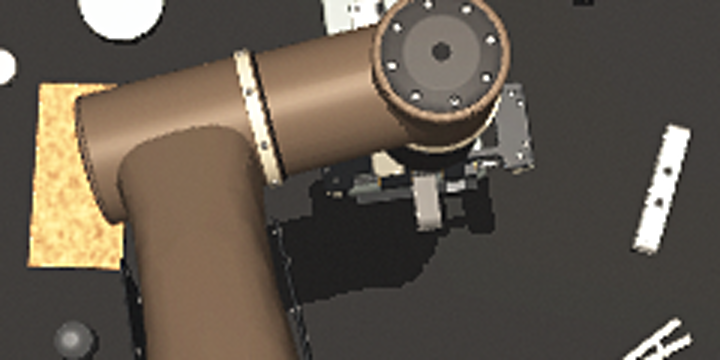

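Run:
```python
from h import *
im=cv2.imread('pics/t1.png');C=cam('top')
hsv=cv2.cvtColor(im,cv2.COLOR_BGR2HSV)
m=cv2.inRange(hsv,(8,80,90),(28,255,255)); m[:, :190]=0; m[:,245:]=0; m[:150]=0; m[245:]=0
m=cv2.morphologyEx(m,cv2.MORPH_CLOSE,np.ones((5,5)))
c=max(cv2.findContours(m,cv2.RETR_EXTERNAL,cv2.CHAIN_APPROX_NONE)[0],key=cv2.contourArea)
W=np.array([pix2w(C,p[0].astype(float),.004)[:2] for p in c],np.float32)
print(cv2.minAreaRect(W*1000))
```

```text
((509.99072265625, 306.83489990234375), (101.52141571044922, 202.05581665039062), 89.4609146118164)
```

```bash
python3 -m crank '[[[1,-25,0,4,0.02],[1,-70,0,10,0.04],[1,-120,0,17,0.06],[1,-170,0,24,0.08],[1,-220,10,31,0.1],[1,-270,30,38,0.12],[1,-315,60,45,0.14],[1,-344,90,49,0.15],[1,-354,110,51,0.15],[1,-354,120,51,0.15],[1,-354,120,51,0.15]]]'
python3 - <<'E'
from h import *
st()
im,C=snap('wrist','w11');
E
```

```text
clock: 23.22
tool_pos: [0.5069, 0.3034, 0.0336]
orientation: [-90.1, -0.1, -90.0]
force: [0.3, 0.6, -3.8]
opening: 0.0217
t 23.23 pos [0.5069 0.3034 0.0336] ori [-9.007e+01 -7.000e-02 -9.001e+01] F [ 0.3  0.6 -3.8] op 0.0217 j [ 49.8  23.7 -23.1  -0.  -43.3  40.2]
```

View pics/w11.png

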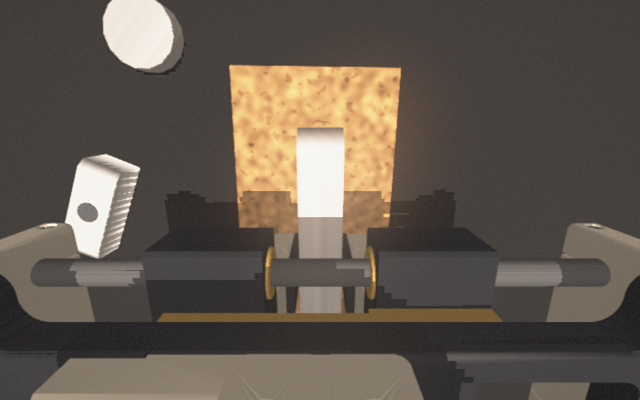

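```bash
python3 - <<'E'
from h import *
C=cam('wrist')
for uv in ((230,66),(401,68),(236,205),(394,205)): print(pix2w(C,uv,.004).round(4))
E
python3 -m crank '[[[1,0,10,0,0],[1,0,18,0,0],[1,0,22,0,0],[1,0,24,0,0],[1,0,25,0,0],[1,0,25,0,0]]]'
```

```text
[0.6093 0.3557 0.004 ]
[0.6082 0.2559 0.004 ]
[0.5251 0.3584 0.004 ]
[0.525  0.2546 0.004 ]
clock: 24.02
tool_pos: [0.5074, 0.3044, 0.009]
orientation: [-90.0, 0.0, -90.0]
force: [-0.1, 0.1, -3.2]
opening: 0.0215
```

Pad spans x 0.409–0.609, y 0.255–0.357; the bar is centred over it. Nearly touching; lower the last bit and release.

```bash
python3 -m crank '[[[1,0,0.7,0,0],[1,0,0.7,0,0]]]'; python3 -m crank '[[[1,0,0.3,0,0],[-0.1,0,0.3,0,0],[-0.1,0,0.3,0,0],[-0.1,0,0.3,0,0],[-0.1,0,-10,0,0],[-0.1,0,-40,0,0],[-0.1,0,-80,0,0],[-0.1,0,-130,0,0]]]'
python3 - <<'E'
from h import *
st()
im,C=snap('wrist','w12');
E
```

```text
clock: 24.28
tool_pos: [0.5073, 0.3043, 0.0083]
orientation: [-90.0, 0.0, -90.0]
force: [0.6, -0.3, -4.7]
opening: 0.0214
clock: 25.28
tool_pos: [0.5069, 0.3038, 0.1396]
orientation: [-90.0, -0.1, -90.0]
force: [0.5, 1.1, -0.2]
opening: 0.0484
t 25.27 pos [0.5069 0.3038 0.1396] ori [-9.004e+01 -5.000e-02 -8.999e+01] F [ 0.5  1.1 -0.2] op 0.0484 j [ 49.9  16.8 -16.9  -0.  -56.4  40.1]
```

View pics/w12.png

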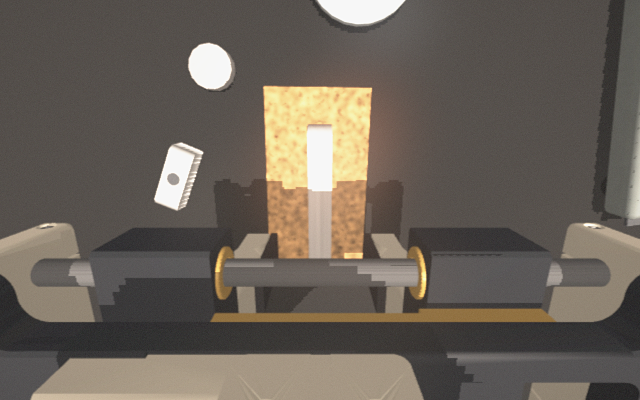

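```bash
python3 -m crank '[[[-0.1,20,-10,0,0.02],[-0.1,70,-20,0,0.05],[-0.1,125,-20,0,0.08],[-0.1,180,-20,-10,0.11],[-0.1,235,-20,-15,0.14],[-0.1,290,-20,-20,0.17],[-0.1,345,-20,-30,0.2],[-0.1,400,-20,-40,0.22],[-0.1,455,-20,-50,0.24],[-0.1,510,-20,-60,0.26],[-0.1,560,-20,-68,0.28],[-0.1,600,-15,-71,0.28]]]';python3 -m crank '[[[-0.1,0,0,0,0],[-0.1,0,0,0,0]]]'
python3 - <<'E'
from h import *
st()
im,C=snap('wrist','w13'); 
for d in ctrl.find_in('wrist','part')[:2]: print(d)
E
```

```text
clock: 26.82
tool_pos: [0.4349, -0.2979, 0.1534]
orientation: [-90.0, 0.0, -106.1]
force: [0.9, 0.2, 0.5]
opening: 0.0482
clock: 27.08
tool_pos: [0.4355, -0.2958, 0.153]
orientation: [-90.1, 0.0, -106.1]
force: [-0.1, -0.6, 0.1]
opening: 0.048
t 27.07 pos [ 0.4355 -0.2958  0.153 ] ori [-9.0060e+01  1.0000e-02 -1.0611e+02] F [-0.1 -0.6  0.1] op 0.048 j [-12.8  10.2 -23.9  -0.  -56.   86.7]
{'extent': [315.0, 34.8, 18.7, 154.9], 'confidence': 0.83}
```

View pics/w13.png

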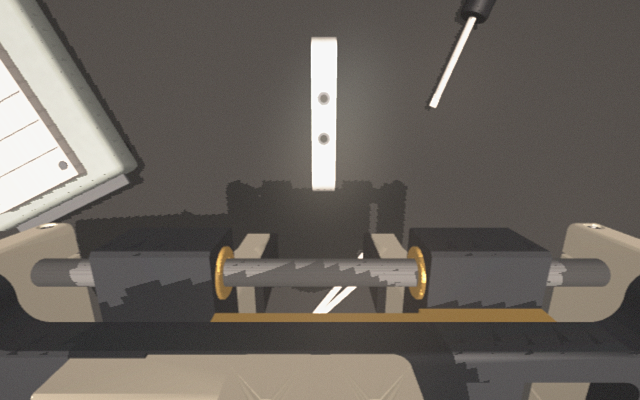

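Run:
```python
from h import *
C=cam('wrist'); im=cv2.imread('pics/w13.png')
h1=pix2w(C,(323.5,98.5),.0228);h2=pix2w(C,(323.5,138.5),.0228);print(h1,h2,np.linalg.norm(h1-h2),(h1+h2)/2)
m=cv2.inRange(im,(170,170,170),(255,255,255)); m[:,:290]=0;m[:,360:]=0;m[200:]=0
c=max(cv2.findContours(m,cv2.RETR_EXTERNAL,cv2.CHAIN_APPROX_NONE)[0],key=cv2.contourArea)
print(cv2.boundingRect(c))
W=np.array([pix2w(C,p[0].astype(float),.0228)[:2] for p in c],np.float32);(a,b,t)=cv2.minAreaRect(W*1000);print(a,b,t)
# to tool axes
o=ctrl.get_obs();R=rot(o['orientation'])
p=np.array([*((h1+h2)[:2]/2),0.0045]);print('tool shift mm to centre',(R.T@(p-o['tool_pos']))*1e3)
```

```text
[ 0.52284783 -0.32365368  0.0228    ] [ 0.48830545 -0.31385481  0.0228    ] 0.03590534151444354 [ 0.50557664 -0.31875424  0.0228    ]
(311, 38, 26, 152)
(506.1075134277344, -318.74603271484375) (23.295185089111328, 134.91578674316406) 73.97539520263672
tool shift mm to centre [  3.65515997 148.86766309  73.18589179]
```

```bash
python3 -m crank '[[[-0.1,3.6,10,40,0],[-0.1,3.6,50,73,0],[-0.1,3.6,90,73,0],[-0.1,3.6,120,73,0],[-0.1,3.6,138,73,0],[-0.1,3.6,146,73,0],[-0.1,3.6,148,73,0],[-0.1,3.6,148,73,0]]]'; python3 -c "
from h import *
st()"
```

```text
clock: 28.18
tool_pos: [0.5062, -0.3192, 0.0061]
orientation: [-89.9, -0.0, -106.0]
force: [-0.3, -1.1, 0.3]
opening: 0.0479
t 28.18 pos [ 0.5062 -0.3192  0.0061] ori [ -89.93   -0.   -106.  ] F [-0.3 -1.1  0.3] op 0.0479 j [-13.5  26.3 -23.4   0.  -40.2  87.5]
```

```bash
python3 -m crank '[[[1,0,1,0,0],[1,0,1,0,0],[1,0,1,0,0],[1,0,1,0,0],[1,0,1,0,0]]]'; python3 -m crank '[[[1,0,-10,0,0],[1,0,-50,0,0],[1,0,-100,0,0],[1,0,-130,0,0],[1,0,-130,0,0]]]'
python3 - <<'E'
from h import *
st()
im,C=snap('wrist','w14')
a=np.radians(8.7);u=np.array([np.cos(a),np.sin(a)]);o=np.array([.6375,-.0339])
print('target',o-.108*u)
E
```

```text
clock: 28.8
tool_pos: [0.5057, -0.3194, 0.0045]
orientation: [-90.0, -0.0, -106.0]
force: [-0.6, 1.2, 2.7]
opening: 0.0217
clock: 29.42
tool_pos: [0.5071, -0.3199, 0.1375]
orientation: [-89.7, -0.0, -106.0]
force: [0.1, -0.2, -2.1]
opening: 0.0219
t 29.43 pos [ 0.5071 -0.3199  0.1375] ori [ -89.68   -0.   -106.02] F [ 0.1 -0.2 -2.1] op 0.0219 j [-13.6  17.4 -16.3   0.  -56.   87.5]
target [ 0.53074266 -0.05023617]
```

View pics/w14.png

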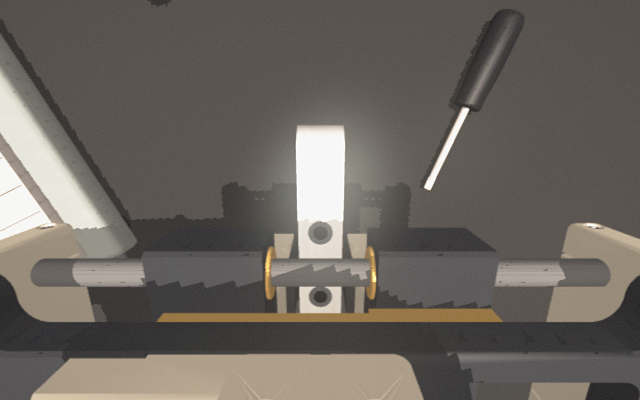

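```bash
python3 -m crank '[[[1,-20,0,-5,-0.05],[1,-60,0,-14,-0.12],[1,-105,0,-24,-0.19],[1,-150,0,-35,-0.26],[1,-195,0,-45,-0.33],[1,-235,0,-55,-0.4],[1,-258,10,-60,-0.431],[1,-261.5,35,-60.8,-0.431],[1,-261.5,60,-60.8,-0.431],[1,-261.5,74,-60.8,-0.431],[1,-261.5,76,-60.8,-0.431]]]'; python3 -c "
from h import *
st()
snap('wrist','w15')"
```

```text
clock: 30.85
tool_pos: [0.5183, -0.0512, 0.057]
orientation: [-90.2, -0.0, -81.3]
force: [0.2, 1.1, -2.6]
opening: 0.0215
t 30.85 pos [ 0.5183 -0.0512  0.057 ] ori [-9.017e+01 -2.000e-02 -8.130e+01] F [ 0.2  1.1 -2.6] op 0.0215 j [ 16.   16.5 -30.8  -0.  -42.9  82.7]
```

View pics/w15.png

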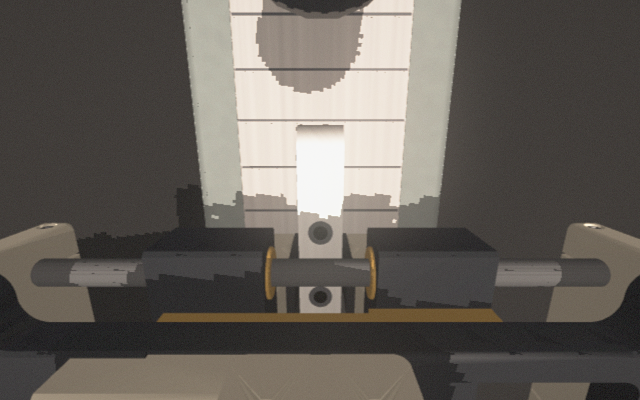

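```bash
python3 -m crank '[[[1,0,0,6,0],[1,0,0,12,0],[1,0,0,12,0],[1,0,0,12,0]]]'
cat >> h.py <<'E'
def align(im,C,rows):
    L=[];R=[]
    for r in rows:
        row=np.gradient(cv2.GaussianBlur(im[r:r+1].astype(np.float32).sum(2),(0,0),1).ravel())
        l=215+np.argmax(row[215:255]); rr=385+np.argmin(row[385:425])
        L.append(pix2w(C,(l,r),.05)); R.append(pix2w(C,(rr,r),.05))
    P=[]
    for S in (L,R):
        S=np.array(S); p=np.polyfit(S[:,0],S[:,1],1); res=S[:,1]-np.polyval(p,S[:,0]); k=abs(res)<.0012; p=np.polyfit(S[k,0],S[k,1],1);P.append(p);print('yaw',np.degrees(np.arctan(p[0])).round(2),k.sum(),len(k))
    return np.mean(P,0)
E
python3 - <<'E'
from h import *
st()
im,C=snap('wrist','w16')
p=align(im,C,[r for r in range(20,190,4)])
x=C[2]; o=ctrl.get_obs()['tool_pos']; print('tool off stand y mm',(o[1]-np.polyval(p,o[0]))*1e3, 'pt on line at tool x',np.polyval(p,o[0]))
for r in (135,150,170,190): print(r,im[r,290:304].sum(1).tolist(),im[r,336:352].sum(1).tolist())
cv2.imwrite('pics/w16c.png',cv2.resize(im[90:245,270:370],None,fx=6,fy=3.5,interpolation=cv2.INTER_CUBIC))
E
```

```text
clock: 31.4
tool_pos: [0.5312, -0.0495, 0.0584]
orientation: [-90.0, 0.0, -81.4]
force: [-0.7, -0.4, -1.0]
opening: 0.0216
t 31.4 pos [ 0.5312 -0.0495  0.0584] ori [-8.999e+01  1.000e-02 -8.135e+01] F [-0.7 -0.4 -1. ] op 0.0216 j [ 15.7  17.3 -29.2  -0.  -43.4  82.9]
yaw 7.28 20 43
yaw 10.04 23 43
tool off stand y mm 1.080172570540966 pt on line at tool x -0.050561788690173415
135 [693, 691, 689, 679, 679, 676, 671, 658, 659, 658, 658, 663, 656, 663] [667, 668, 662, 665, 666, 670, 666, 679, 687, 701, 701, 697, 694, 689, 686, 685]
150 [691, 688, 690, 687, 677, 679, 706, 735, 738, 738, 738, 738, 738, 738] [737, 738, 738, 737, 737, 738, 738, 737, 726, 705, 695, 696, 695, 691, 687, 685]
170 [688, 694, 690, 687, 678, 680, 710, 734, 740, 738, 738, 738, 737, 737] [737, 737, 737, 737, 737, 737, 738, 734, 713, 697, 697, 693, 693, 690, 687, 685]
190 [526, 543, 541, 532, 531, 526, 539, 702, 742, 738, 738, 737, 737, 737] [737, 737, 737, 737, 737, 737, 736, 687, 567, 551, 554, 551, 550, 552, 535, 553]
```

View pics/w16c.png

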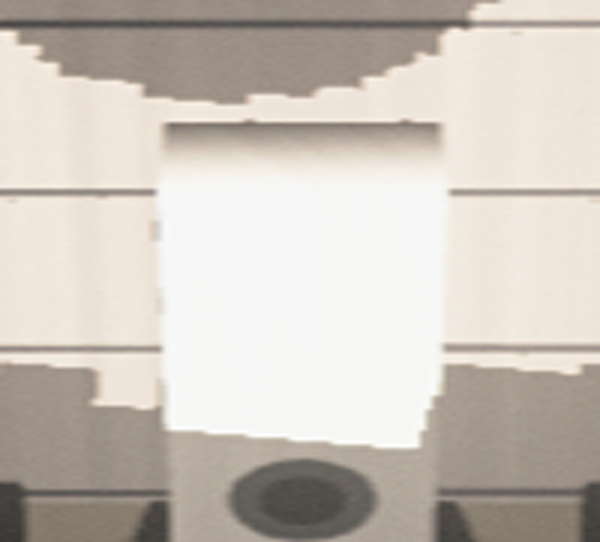

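```bash
python3 -m crank '[[[1,0.9,2,0,0],[1,0.9,3,0,0],[1,0.9,3.7,0,0],[1,0.9,3.7,0,0]]]'; python3 -m crank '[[[1,0,0.4,0,0],[1,0,0.4,0,0]]]'
```

```text
clock: 31.95
tool_pos: [0.5314, -0.0503, 0.0546]
orientation: [-90.0, -0.0, -81.3]
force: [-0.0, -0.3, -0.8]
opening: 0.0219
clock: 32.2
tool_pos: [0.5314, -0.0503, 0.0545]
orientation: [-90.0, -0.0, -81.3]
force: [-1.7, 0.5, 4.0]
opening: 0.0218
```

```bash
python3 -m crank '[[[-0.1,0,0,0,0],[-0.1,0,-0.5,0,0],[-0.1,0,-1,-10,0],[-0.1,0,-1,-35,0],[-0.1,0,-1,-57,0],[-0.1,0,0,-59,0],[1,0,0,-59,0],[1,0,0,-59,0],[1,0,0,-59,0],[1,0,0,-59,0],[1,0,0,-59,0]]]'
python3 - <<'E'
from h import *
st()
im,C=snap('wrist','w17')
E
```

```text
clock: 33.58
tool_pos: [0.4732, -0.0592, 0.0541]
orientation: [-90.0, -0.0, -81.3]
force: [0.9, 0.2, -1.2]
opening: 0.0219
t 33.58 pos [ 0.4732 -0.0592  0.0541] ori [-90.    -0.   -81.34] F [ 0.9  0.2 -1.2] op 0.0219 j [ 16.6  13.  -36.5   0.  -40.5  82.1]
```

View pics/w17.png

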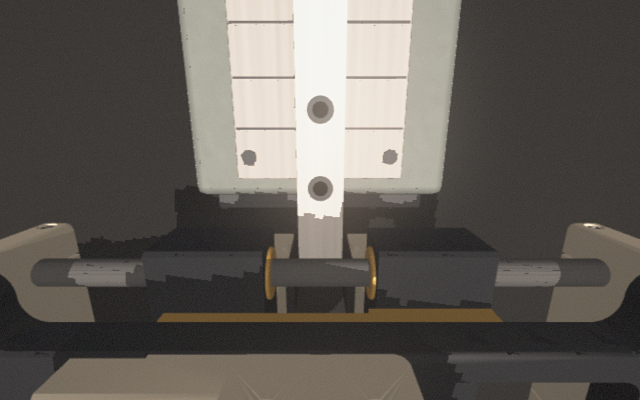

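Run:
```python
from h import *
im=cv2.imread('pics/w17.png');C=cam('wrist')
p=align(im,C,list(range(30,70,4))+list(range(84,122,4))+list(range(136,172,4)))
M=[]
for r in list(range(30,70,4))+list(range(84,122,4))+list(range(136,172,4))+list(range(205,230,4)):
    row=np.gradient(cv2.GaussianBlur(im[r:r+1,:,0].astype(np.float32),(0,0),1).ravel())
    l=286+np.argmax(row[286:306]); rr=334+np.argmin(row[334:354])
    if row[l]<8 or row[rr]>-8: continue
    M.append((pix2w(C,(l,r),.0728)+pix2w(C,(rr,r),.0728))/2)
M=np.array(M);q=np.polyfit(M[:,0],M[:,1],1)
print(len(M),'bar yaw',np.degrees(np.arctan(q[0])),'offs',[(x,((np.polyval(q,x)-np.polyval(p,x))*1e3).round(2)) for x in (.49,.53,.57,.6)])
o=ctrl.get_obs()['tool_pos'];print('tool',(o[1]-np.polyval(p,o[0]))*1e3)
```

```text
yaw 8.95 21 29
yaw 8.79 29 29
7 bar yaw 11.04352095421737 offs [(0.49, np.float64(-0.35)), (0.53, np.float64(1.21)), (0.57, np.float64(2.77)), (0.6, np.float64(3.94))]
tool 0.2608556157207981
```

Run:
```python
from h import *
im=cv2.imread('pics/w17.png');C=cam('wrist')
cv2.imwrite('pics/w17c.png',cv2.resize(im[0:240,270:370],None,fx=8,fy=2.5,interpolation=cv2.INTER_CUBIC))
g=255-cv2.cvtColor(im,cv2.COLOR_BGR2GRAY).astype(float)
H=[]
for r0,r1 in ((94,125),(176,202)):
    s=g[r0:r1,303:338]; s=np.where(s>90 if r0<100 else s>110,1.,0); yy,xx=np.mgrid[r0:r1,303:338]; c=((xx*s).sum()/s.sum(),(yy*s).sum()/s.sum()); H.append(pix2w(C,c,.0728)); print(c,s.sum())
d=H[0]-H[1];print(np.degrees(np.arctan2(d[1],d[0])),np.linalg.norm(d))
for h in H: print('off line', (h[1]-(-.0566957+np.tan(np.radians(8.66))*(h[0]-.4892)))*1e3)
```

```text
(np.float64(319.8294434470377), np.float64(109.07181328545781)) 557.0
(np.float64(319.8094117647059), np.float64(188.22117647058823)) 425.0
8.62263186189244 0.03618989343524347
off line -0.3849315697809011
off line -0.36105643534824206
```

View pics/w17c.png

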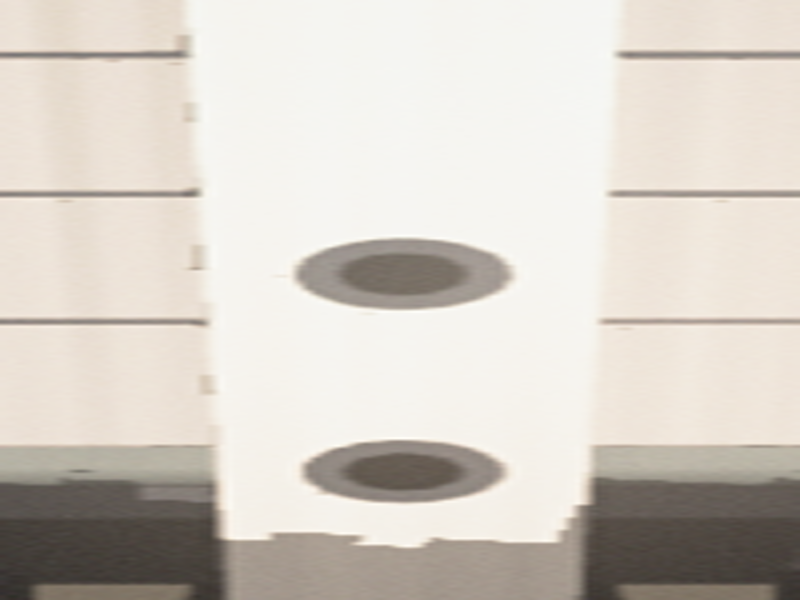

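```bash
python3 -m crank '[[[1,-0.3,-0.2,4,0],[1,-0.3,-0.2,10,0],[1,-0.3,-0.2,17,0],[1,-0.3,-0.2,23,0],[1,-0.3,-0.3,28,0],[1,-0.3,-0.4,31,0],[1,-0.3,-0.4,33,0]]]';python3 -m crank '[[[1,0,0,2,0],[1,0,0,4,0]]]';python3 -m crank '[[[1,0,0,2,0],[1,0,0,4,0]]]'
```

```text
clock: 34.5
tool_pos: [0.5057, -0.0539, 0.0545]
orientation: [-90.0, 0.0, -81.3]
force: [-0.7, -0.0, -2.8]
opening: 0.0217
clock: 34.75
tool_pos: [0.5096, -0.0533, 0.0546]
orientation: [-90.0, -0.0, -81.3]
force: [-0.9, -0.3, -2.1]
opening: 0.0216
clock: 35.0
tool_pos: [0.5128, -0.0529, 0.0543]
orientation: [-90.1, 0.0, -81.4]
force: [-3.8, -0.7, -0.4]
opening: 0.0217
```

```bash
python3 -m crank '[[[1,0,0,1.5,0],[1,0,0,3,0]]]';python3 -m crank '[[[1,0,0,1.5,0],[1,0,0,3,0]]]';python3 -m crank '[[[1,0,0,1.5,0],[1,0,0,3,0]]]'
```

```text
clock: 35.25
tool_pos: [0.5155, -0.0526, 0.0542]
orientation: [-90.1, -0.0, -81.4]
force: [-4.2, -0.2, -0.8]
opening: 0.0217
clock: 35.5
tool_pos: [0.5194, -0.0519, 0.0544]
orientation: [-90.0, 0.0, -81.3]
force: [-4.1, -1.0, -2.5]
opening: 0.0216
clock: 35.75
tool_pos: [0.5231, -0.0512, 0.0546]
orientation: [-89.9, 0.0, -81.3]
force: [-2.2, -0.3, -2.5]
opening: 0.0219
```

```bash
python3 -m crank '[[[1,0,0.3,2,0],[1,0,0.3,4,0],[1,0,0.3,6,0],[1,0,0.3,7,0]]]';python3 -m crank '[[[1,0,0,1,0],[1,0,0,2,0]]]';python3 -m crank '[[[1,0,0,1,0],[1,0,0,1.5,0]]]'
```

```text
clock: 36.25
tool_pos: [0.5296, -0.0503, 0.0543]
orientation: [-90.0, -0.0, -81.3]
force: [-1.8, -0.5, -2.2]
opening: 0.0216
clock: 36.5
tool_pos: [0.5314, -0.05, 0.0543]
orientation: [-90.0, 0.0, -81.3]
force: [-1.8, 0.4, -2.2]
opening: 0.0215
clock: 36.75
tool_pos: [0.5329, -0.0498, 0.0543]
orientation: [-90.0, -0.0, -81.3]
force: [-2.0, -1.0, -1.1]
opening: 0.0219
```

```bash
python3 -m crank '[[[1,0,0,0.7,0],[1,0,0,1.3,0]]]';python3 -m crank '[[[1,0,0,0.5,0],[1,0,0,1,0]]]';python3 -m crank '[[[1,0,0,0.5,0],[1,0,0,1,0]]]'
```

```text
clock: 37.0
tool_pos: [0.5341, -0.0496, 0.0542]
orientation: [-90.0, -0.0, -81.3]
force: [-2.1, -0.8, -1.8]
opening: 0.0219
clock: 37.25
tool_pos: [0.5351, -0.0494, 0.0542]
orientation: [-90.0, 0.0, -81.3]
force: [-2.0, -1.1, -2.1]
opening: 0.0213
clock: 37.5
tool_pos: [0.5359, -0.0494, 0.0542]
orientation: [-90.0, -0.0, -81.3]
force: [-3.5, -0.2, -1.8]
opening: 0.0219
```

```bash
python3 -m crank '[[[1,0,0,0.5,0],[1,0,0,0.5,0]]]';python3 -m crank '[[[1,0,0,0.5,0],[1,0,0,0.5,0]]]';python3 -m crank '[[[1,0,0,0.5,0],[1,0,0,0.5,0]]]'
```

```text
clock: 37.75
tool_pos: [0.536, -0.0494, 0.0541]
orientation: [-90.1, -0.0, -81.3]
force: [-5.0, -0.9, -0.3]
opening: 0.0219
clock: 38.0
tool_pos: [0.5359, -0.0494, 0.0541]
orientation: [-90.1, 0.0, -81.4]
force: [-6.6, -0.4, 0.9]
opening: 0.0215
clock: 38.25
tool_pos: [0.5359, -0.0494, 0.054]
orientation: [-90.2, 0.0, -81.4]
force: [-7.9, -0.5, 3.0]
opening: 0.0219
```

```bash
python3 -m crank '[[[1,0,0,-1,0],[1,0,0,-1,0],[-0.2,0,0,-1,0],[-0.2,0,0,-1,0],[-0.2,0,0,-1,0],[-0.2,0,-15,-1,0],[-0.2,0,-35,-1,0],[-0.2,0,-46,15,0],[-0.2,0,-47,33,0],[-0.2,0,-47,33,0]]]'
python3 - <<'E'
from h import *
st()
im,C=snap('wrist','w18')
dial2(im,C,name='d18')
E
```

```text
clock: 39.5
tool_pos: [0.5716, -0.0439, 0.1024]
orientation: [-89.9, -0.0, -81.3]
force: [0.0, 1.2, 0.5]
opening: 0.0523
t 39.5 pos [ 0.5716 -0.0439  0.1024] ori [-8.989e+01 -1.000e-02 -8.132e+01] F [0.  1.2 0.5] op 0.0523 j [ 15.2  17.4 -21.7   0.  -50.8  83.5]
comb centre [275.8 276.9] score 42367.414747683055 world 0.638391756219673 -0.03377062775050289 phase -0.99
ptr in 0 35.6 139.0
ptr in 1 143.49 0.0
ptr out 0 35.33 146.0
ptr out 1 64.32 31.0
arrow+ 0 64.55 158.0
arrow+ 1 35.69 151.0
```

View pics/w18.png

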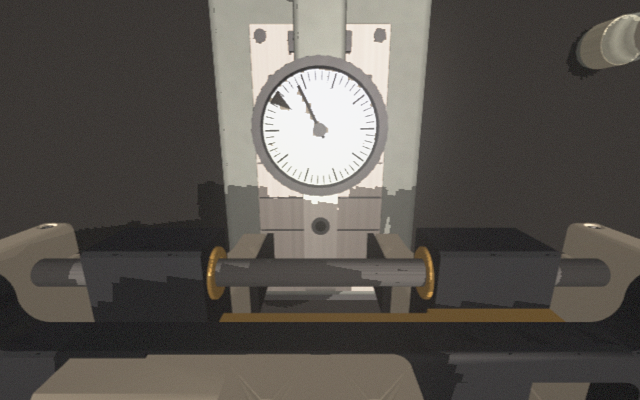

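View pics/d18.png

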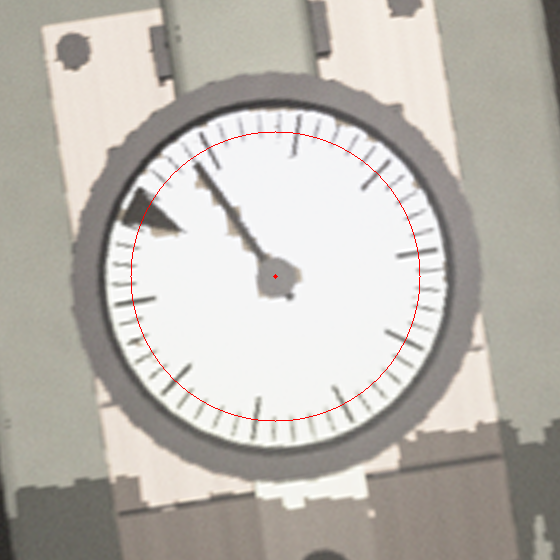

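```bash
python3 -m crank '[[[-0.2,0,-20,-5,0],[-0.2,0,-60,-20,0],[-0.2,0,-90,-30,0],[-0.2,0,-110,-35,0],[-0.2,0,-110,-35,0],[-0.2,0,-110,-35,0]]]'
python3 - <<'E'
from h import *
st()
im,C=snap('wrist','w19')
cv2.imwrite('pics/w19c.png',cv2.resize(im[0:245,240:400],None,fx=4,fy=2.4,interpolation=cv2.INTER_CUBIC))
im,C=snap('top','t3');cv2.imwrite('pics/t3c.png',cv2.resize(im[90:270,180:440],None,fx=3,fy=3,interpolation=cv2.INTER_CUBIC))
E
```

```text
clock: 40.3
tool_pos: [0.5348, -0.0494, 0.2107]
orientation: [-90.0, 0.0, -81.3]
force: [0.8, -0.6, -0.4]
opening: 0.0524
t 40.3 pos [ 0.5348 -0.0494  0.2107] ori [-9.004e+01  2.000e-02 -8.135e+01] F [ 0.8 -0.6 -0.4] op 0.0524 j [ 15.6   8.3 -18.   -0.  -63.7  83. ]
```

View pics/w19c.png

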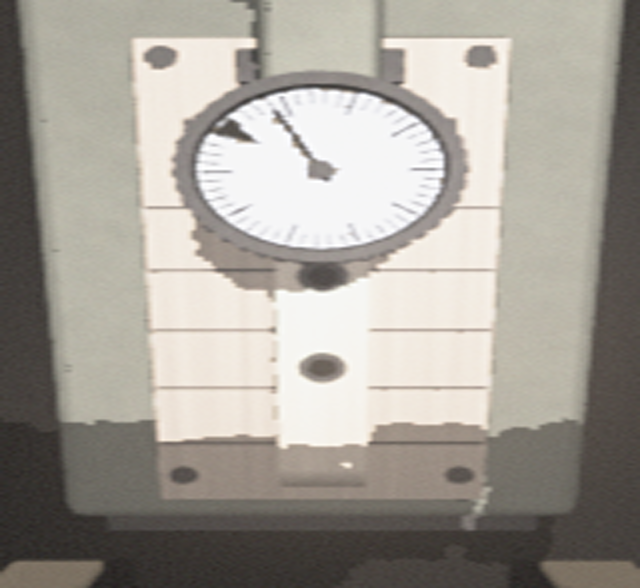

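View pics/t3c.png

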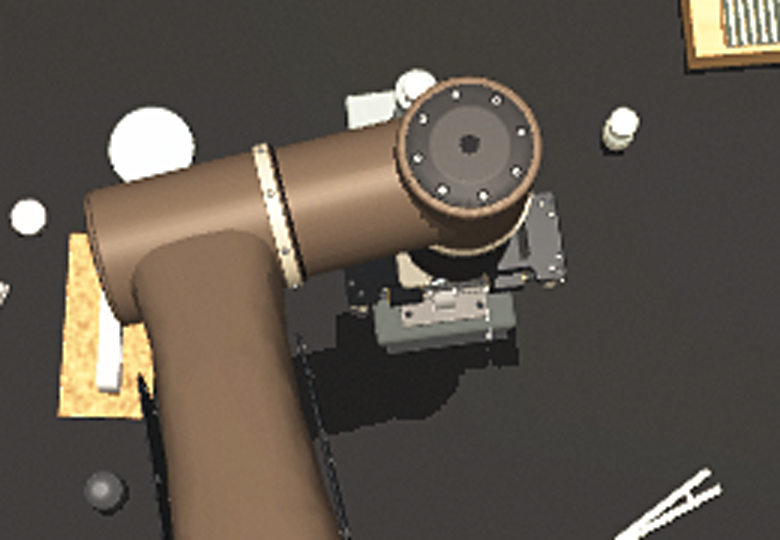

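Run:
```python
from h import *
C=cam('wrist')
f=lambda x,y:(240+x/4,y/2.4)
P=lambda x,y,z:pix2w(C,f(x,y),z)
A=[P(133,40,.05),P(162,497,.05),P(511,38,.05),P(486,497,.05)]
for a,b in((0,1),(2,3)): d=A[a]-A[b];print('anvil yaw',np.degrees(np.arctan2(d[1],d[0])))
n=(A[1]+A[3])/2;fa=(A[0]+A[2])/2;d=fa-n;t=np.arctan2(d[1],d[0]);u=np.array([np.cos(t),np.sin(t)]);v=np.array([-u[1],u[0]]);o=n[:2]+.127*u
print('axis',np.degrees(t),o)
im=cv2.imread('pics/w19.png')
M=[]
for r in range(124,200,3):
    row=np.gradient(cv2.GaussianBlur(im[r:r+1,:,0].astype(np.float32),(0,0),.8).ravel())
    l=304+np.argmax(row[304:316]); rr=327+np.argmin(row[327:338]); M.append((r,l,rr,pix2w(C,(l,r),.0728)[:2],pix2w(C,(rr,r),.0728)[:2]))
for k in (3,4):
    X=np.array([((m[k]-o)@u,(m[k]-o)@v) for m in M]); p=np.polyfit(X[:,0],X[:,1],1); kk=abs(X[:,1]-np.polyval(p,X[:,0]))<.0015; p=np.polyfit(X[kk,0],X[kk,1],1); print('edge rel yaw',np.degrees(p[0]),'y at 0 mm',p[1]*1e3,kk.sum())
for h in ((321.5,275),(322.5,367)): q=P(*h,.0728)[:2]-o; print('hole',q@u*1e3,q@v*1e3)
q=(P(281,484,.068)+P(366,484,.068))[:2]/2-o;print('near end',q@u*1e3,q@v*1e3)
```

```text
anvil yaw 8.748431732578167
anvil yaw 8.941272355965754
axis 8.845047141569735 [ 0.63942165 -0.03482503]
edge rel yaw -0.4057372540101032 y at 0 mm 11.271597081882176 25
edge rel yaw -0.69230438713498 y at 0 mm -11.099884694977336 23
hole -28.87094661358317 0.4410488426039295
hole -65.00728080976332 0.30910962007285825
near end -115.90945334001482 0.18280625240541062
```

```bash
python3 -c "
from h import *
print(ctrl.close_job())"
```

```text
the job is handed in; nothing more can be done
None
```

The job is done and was handed in at about 40 s of the 72 s allowed; the hand-in reports no verdict.

- **Master:** I slid it in under the tip and felt it reach the stop. While I was finding the stop, the push rose to about 17 N, and the upward reaction on the tool was about 12 N. That is firmer than I meant, and I eased off before letting go.
- **Zero setting:** I turned the bezel about 59.8° anticlockwise. The zero mark then lay within about 0.3° of the pointer.
- **Master on the pad:** I drew it out and laid it flat in the middle of the cork pad. It may have dropped less than 1 mm when I let go.
- **Spacer:** I slid it in the same way and pressed it home with about 8 N. It reached the stop at the same tool position as the master, to within 0.1 mm.

**Last checks:**
- **Dial:** The pointer stood about 28.4° past zero. That is 0.79 mm, against the 0.8 mm nominal height difference between the bars, so both seem to have seated flat. The bezel had not moved.
- **Position:** The spacer measured within about 0.5 mm of centre.
- **Squareness:** The measurements disagreed slightly. The spacer's holes put it about 0.2° off square, while its less sharp edges in the image gave -0.4° and -0.7°.
- **Clear of the work:** The gripper was open and touching nothing. I moved none of the other things on the bench.

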